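# Pin up the lamp charging bank and put it back on

## Task

Put the lamp charging bank back in service: turn its rotary isolator fully off, then push every locking pin that lies on the shelf fully home through an eye of the bank, one pin to an eye, handle up against the plate, and slide the contact scraper blade first into its flapped slot, handle up against the block. Only when all are home turn the isolator fully on again, and leave the lamp parts and other things where they are.

Things in the scene. Friction and masses are not known exactly. Their poses are not given: they have to be found in the camera images.
- pin0_shoulder (a point): locking pin, 2 or 3 alike present (absent: None): black handle 70 long, 22 square, and from its front end a steel rod 12 thick, 95 long, last 6 tapered. 160 g; starts lying on its handle, rod level 11 above the shelf, pointing away from the robot. Point: middle of handle's front face (shoulder), on the rod axis; x along the rod to its tip (handle centre x=-35, tip +95), z up; balance near x=-15
- pin1_shoulder (a point): locking pin, 2 or 3 alike present (absent: None): black handle 70 long, 22 square, and from its front end a steel rod 12 thick, 95 long, last 6 tapered. 160 g; starts lying on its handle, rod level 11 above the shelf, pointing away from the robot. Point: middle of handle's front face (shoulder), on the rod axis; x along the rod to its tip (handle centre x=-35, tip +95), z up; balance near x=-15
- pin2_shoulder (a point): locking pin, 2 or 3 alike present (absent: None): black handle 70 long, 22 square, and from its front end a steel rod 12 thick, 95 long, last 6 tapered. 160 g; starts lying on its handle, rod level 11 above the shelf, pointing away from the robot. Point: middle of handle's front face (shoulder), on the rod axis; x along the rod to its tip (handle centre x=-35, tip +95), z up; balance near x=-15
- eye0 (a point): right-hand (seen from the robot) eye of the charging bank: lightly chamfered hole 15.5 across. Point: centre of the hole on the plate's face towards the robot, 65 above the shelf; x points level into the hole, away from the robot; z up. Eyes are 90 apart in a row
- eye1 (a point): middle eye of the charging bank: lightly chamfered hole 15.5 across. Point: centre of the hole on the plate's face towards the robot, 65 above the shelf; x points level into the hole, away from the robot; z up. Eyes are 90 apart in a row
- eye2 (a point): left-hand (seen from the robot) eye of the charging bank: lightly chamfered hole 15.5 across. Point: centre of the hole on the plate's face towards the robot, 65 above the shelf; x points level into the hole, away from the robot; z up. Eyes are 90 apart in a row
- bank: lamp charging bank, fixed: grey base 110 x 280 x 40 high, on it two upright steel plates 10 thick, 270 wide, from 40 to 90 above the shelf, 24 apart, each with three holes in line (the eyes). Origin: under its middle, 40 behind the front plate's face; x away from the robot, z up
- scraper_shoulder (a point): contact scraper: wooden handle 70 long, 22 square, and a flat steel blade 40 wide, 4 thick, 93 long, level in the middle of its front end. 160 g; starts lying on its handle, blade 9 above the shelf, pointing away from the robot. Point: middle of the handle's front face; x along the blade to its tip (handle centre x=-35, tip +93), y across the blade, z up; balance near x=-16
- slot (a point): mouth of the scraper's slot: level slot 46 wide, 9 high, 44 deep, right through the white block. Point: centre of the mouth on the face towards the robot, 65 above the shelf; x points level into the slot, y along its width, z up. A light spring-hinged steel flap hangs over the far end and swings away as the blade pushes it (under 2 N)
- panel: white laminate block with the slot, fixed: 130 wide, 44 deep, 95 high, on a dark foot 150 wide, 12 high, 13 out in front; left or right of the bank, the isolator on the other side. Origin: under the block's middle; x away from the robot
- iso_grip (a point): rotary isolator's handle: black bar 84 long, 16 wide, from 55 to 85 above the shelf, over a boss 44 across, on a grey box 100 x 100 x 45 high. Point: on the upright turning axis, 72 above the shelf; x along the bar to its white-marked end (46 from the axis; other end 38), z up; turns with the handle
- isolator (a joint): isolator angle, rad: 0 = off (stop), 1.4 = on (stop); grows clockwise seen from above, so on to off is anticlockwise. Friction about 0.1 N m; stays where left; starts on (1.3 to 1.4)
- oiler: tin oiler cup, 68 across, 60 high, short spout; bystander, not to be moved. Origin: centre of its underside
- lamphead: black lamp head, 72 across, 45 high; bystander, not to be moved. Origin: centre of its underside
- tally: nickel tally disc, 52 across, 5 thick; bystander, not to be moved. Origin: centre of its underside
- lens: glass lens, 72 across, 9 thick; bystander, not to be moved. Origin: centre of its underside
- wrench: steel wrench, 150 long, lying; bystander, not to be moved. Origin: centre of its underside (middle of the tool)
- battery: grey lamp battery, 75 x 55 x 100 high; bystander, not to be moved. Origin: centre of its underside
- grease: grease jar, 64 across, 80 high; bystander, not to be moved. Origin: centre of its underside
Things that resemble listed ones, but are neither listed nor needed, are in the scene too. Leave any blue look-alike of the part that bears scraper_shoulder alone. Leave any brown look-alike of the part that bears pin2_shoulder alone.

How it is judged:
On the way, in this order (a step that is already met when the one before it is completed fails the run):
1. the isolator is turned off (value of joint isolator below 0.15 rad), for 0.2 s.
2. with the isolator off, every pin present is home in an eye and the scraper is home in its slot (((distance between pin0_shoulder and eye0 below 0.012 m and angle between the x axis of pin0_shoulder and the x axis of eye0, either way round below 0.25 rad) or (distance between pin0_shoulder and eye1 below 0.012 m and angle between the x axis of pin0_shoulder and the x axis of eye1, either way round below 0.25 rad) or (distance between pin0_shoulder and eye2 below 0.012 m and angle between the x axis of pin0_shoulder and the x axis of eye2, either way round below 0.25 rad)) and ((distance between pin1_shoulder and eye0 below 0.012 m and angle between the x axis of pin1_shoulder and the x axis of eye0, either way round below 0.25 rad) or (distance between pin1_shoulder and eye1 below 0.012 m and angle between the x axis of pin1_shoulder and the x axis of eye1, either way round below 0.25 rad) or (distance between pin1_shoulder and eye2 below 0.012 m and angle between the x axis of pin1_shoulder and the x axis of eye2, either way round below 0.25 rad)) and ((distance between pin2_shoulder and eye0 below 0.012 m and angle between the x axis of pin2_shoulder and the x axis of eye0, either way round below 0.25 rad) or (distance between pin2_shoulder and eye1 below 0.012 m and angle between the x axis of pin2_shoulder and the x axis of eye1, either way round below 0.25 rad) or (distance between pin2_shoulder and eye2 below 0.012 m and angle between the x axis of pin2_shoulder and the x axis of eye2, either way round below 0.25 rad)) and distance between scraper_shoulder and slot below 0.012 m and angle between the x axis of scraper_shoulder and the x axis of slot, either way round below 0.25 rad and value of joint isolator below 0.2 rad), for 0.2 s.
At the end, for the whole second after the job is handed in: Every pin present has its shoulder within 12 mm of the mouth of an eye and points along it within 0.25 rad, the scraper's shoulder is within 12 mm of the slot's mouth and in line within 0.25 rad, and the isolator stands above 1.25 rad (on) (((distance between pin0_shoulder and eye0 below 0.012 m and angle between the x axis of pin0_shoulder and the x axis of eye0, either way round below 0.25 rad) or (distance between pin0_shoulder and eye1 below 0.012 m and angle between the x axis of pin0_shoulder and the x axis of eye1, either way round below 0.25 rad) or (distance between pin0_shoulder and eye2 below 0.012 m and angle between the x axis of pin0_shoulder and the x axis of eye2, either way round below 0.25 rad)) and ((distance between pin1_shoulder and eye0 below 0.012 m and angle between the x axis of pin1_shoulder and the x axis of eye0, either way round below 0.25 rad) or (distance between pin1_shoulder and eye1 below 0.012 m and angle between the x axis of pin1_shoulder and the x axis of eye1, either way round below 0.25 rad) or (distance between pin1_shoulder and eye2 below 0.012 m and angle between the x axis of pin1_shoulder and the x axis of eye2, either way round below 0.25 rad)) and ((distance between pin2_shoulder and eye0 below 0.012 m and angle between the x axis of pin2_shoulder and the x axis of eye0, either way round below 0.25 rad) or (distance between pin2_shoulder and eye1 below 0.012 m and angle between the x axis of pin2_shoulder and the x axis of eye1, either way round below 0.25 rad) or (distance between pin2_shoulder and eye2 below 0.012 m and angle between the x axis of pin2_shoulder and the x axis of eye2, either way round below 0.25 rad)) and distance between scraper_shoulder and slot below 0.012 m and angle between the x axis of scraper_shoulder and the x axis of slot, either way round below 0.25 rad and value of joint isolator above 1.25 rad); the robot touches nothing.
It fails at once if a bystander (lamp part, cup, jar, wrench or battery) is moved by more than 40 mm (distance of any of oiler, lamphead, tally, lens, wrench, battery, grease from where it was at the start of the episode above 0.04 m).
Of pin0, pin1, pin2 only 2 to 3 are there at a start; the rules pass over those that are not, and their reading is None.
At some moment in a run one of pin0, pin1, pin2, scraper may be knocked a few centimetres aside while the robot is not near it.
It also fails if it takes over 208 s, if anything falls off the work surface, if the arm or the gripper's body presses on something with over 40 N, if the wrist force passes 120 N, or if a joint passes its speed limit or range.

## Robot

A 6-joint arm with a two-finger parallel gripper is mounted at the origin on the work surface. World frame = base frame: x ahead of the robot, y to its left, z up, the work surface at z = 0. Lengths are in m, angles in rad, forces in N, time in s.
With the tool pointing down it reaches from about 0.325 to 0.875 m from the base axis. Payload 4.4 kg.
Tool frame: the origin (TCP) lies at the very end of the fingers, on their centre line; the grasp point (between the pads) lies 19 mm behind it; z points along the fingers, y is the line along which they close (so a half turn about z gives the same grasp; the last joint's range is limited). The gripper opens to 85 mm and grips with 20 to 120 N. Pads are 22 mm wide; open, the fingers measure 114 mm over their backs; the gripper's body (76 mm by 85 mm) begins 54 mm behind the grasp point. The pads swing forward as they close: fully open they stand 13 mm farther back than shut.
Start: joints at [0.981, 0.207, 1.542, -0, 1.393, -0.15], TCP at [0.245, 0.52, 0.231] pointing down, gripper open.
Joint ranges: [-2.73, 2.73], [-0.86, 2.22], [0.23, 2.46], [-1.11, 4.25], [0.08, 2.63], [-2.82, 2.82]. Speed limits (rad/s): [2.79, 2.79, 3.14, 3.14, 3.14, 3.14].

## Interface

Orientations are given as a 3x3 rotation matrix whose columns are the frame's x, y, z axes.
In Python, from rig import arm, snapshot, calibration, nets gives the robot as it stands.
- The arm moves only by the tool play_rows, never from a script. Its argument "series" is a list of rows, each a list of 3 entries, a list of its own where there are three numbers: the shift along the tool's x, y, z as a fraction of full scale, then the turn, a rotation vector about the tool's x, y, z as a fraction of full scale, then the closure, from -1 (fully open) to 1 (shut). In form: [[[tx, ty, tz], [rx, ry, rz], jaw], ...]. A call has 1 to 10 rows; each row is the pose to reach, as a shift and turn from the pose commanded when the call began, along the tool's axes at that moment; what a row does not reach only later rows make up. Full scale, the value 1, is 0.15 m for a shift and 60 degrees for a turn. A row lasts 1/10 s, in which the tool goes at most 50 mm and 8.59 degrees, less where a joint would pass 70% of its speed; a pose out of reach is approached as far as the arm can. A call with a number of a shift or a turn outside -1 to 1 is refused whole. A call with a gripper value outside its range is refused whole. The fingers move at their own pace and stop on an object; "newtons" is the grip in N (left out, the last holds). Time passes only in rows, so rows that repeat a pose let the fingers close. It gives the time, the measured TCP pose, the force, the opening and the grip force at its end, in the units of the state.
- arm.get_state(): the state, without advancing time (a new reading comes with each control period).
- snapshot(name): name is "scene" or "top"; returns the picture (420x560x3 uint8, blue, green, red); there is no depth.
- calibration(name): a dict with "K" (3x3 intrinsics, pixels), "origin" and "attitude" of the camera in the world. Camera axes: x right, y down, z forward; pixel columns grow to the right and rows downward; lengths in m; the calibration is good to about 2 mm. A picture is of the moment at which its call begins. calibration takes no time and is no camera call.
- arm.hand_in(): hands the job in; it is judged then, once.
Trained networks look in the newest picture that a camera, given by its name, has taken for a name from the list of things; names that differ only in an ending like _2 or _b are one class to them, and where a whole thing is asked for, a point or a joint stands for the part that bears it (a point fixed in the world has none). Each returns a list of dicts, best first, with "p" (0 to 1); they miss things now and then, are a little off and sometimes report something else, mostly with a low value. They report only what shows in the picture. A call takes as long as a camera call. They do not tell look-alikes from the thing itself.
- nets.spot_in(camera, thing): "bbox" ([left, top, right, bottom] as shares, 0 to 1, of the picture: columns of its width, rows of its height, round what is visible of it).
- nets.silhouettes(camera, thing): "pixels" (420x560 bool, what is visible of it) and "bbox" ([left, top, right, bottom] as shares, 0 to 1, of the picture: columns of its width, rows of its height, round what is visible of it).
- nets.tip_of(camera, thing): "xy" ([column, row] as shares, 0 to 1, of the picture: columns of its width, rows of its height: a listed point, or the origin of a listed thing).
The state is a dict: "clock": time; "joint_positions": joint angles; "qd": joint speeds; "tau": joint torques, N m; "position": TCP position; "eef_rot": TCP orientation; "ft_force": force on the tool from outside, world axes, zero at the start; "moment": the same for the moment, N m; "opening": finger opening in m; "gripper_force": force on a finger pad.
Only numpy, scipy, OpenCV 4.12 (cv2) and the standard library are available. Lean on these libraries where they do the work, as an engineer would, in place of code of your own. Each camera call takes 0.05 s, during which the arm holds its last target. There are 200 camera calls.

## Working session

There is one attempt and no reset: what is moved stays moved. The work goes in short steps, Python scripts to look and compute and a tool call to move; the robot and the scene stay as the last step left them, time stands still between calls to the robot, and variables do not carry over. Pictures are saved under pics/ and viewed, at most 14 in all, crops included, and the job is handed in when it is done.

Besides the shell and the picture viewer there is one more tool, called after "Call:" as name([rows], argument=value, ...), one row to a line, values as JSON. play_rows: Moves the arm, as the interface text tells. Shift numbers are shares of 0.15 m and turn numbers shares of 60 degrees, none past 1 either way. Its arguments: {"type":"object","properties":{"series":{"type":"array","items":{"type":"array"}},"newtons":{"type":"number"}},"required":["series"]}

```bash
ls; mkdir -p pics; python3 - <<'E'
from rig import arm,snapshot,calibration,nets
import cv2,numpy as np
for n in("scene","top"):
    im=snapshot(n); cv2.imwrite(f"pics/{n}0.png",im)
    c=calibration(n); print(n,np.round(c["K"],1).tolist(),np.round(c["origin"],4).tolist(),np.round(c["attitude"],4).tolist())
print(arm.get_state())
E
```

```text
pics
scene [[385.5, 0.0, 287.2], [0.0, 385.5, 212.3], [0.0, 0.0, 1.0]] [1.1818, 0.2841, 0.9482] [[-0.3768, 0.7008, -0.6057], [0.9263, 0.2898, -0.2409], [0.0068, -0.6518, -0.7584]]
top [[516.4, 0.0, 278.1], [0.0, 516.4, 209.3], [0.0, 0.0, 1.0]] [0.3432, -0.0124, 1.4885] [[0.0226, -0.9931, 0.1152], [-0.9997, -0.0221, 0.0054], [-0.0028, -0.1153, -0.9933]]
{'clock': 0.1, 'joint_positions': array([ 9.80502783e-01,  2.07373155e-01,  1.54283831e+00,  1.10588487e-05,
        1.39350667e+00, -1.50487298e-01]), 'qd': array([ 0.00114812, -0.00228087, -0.00348707,  0.00133109,  0.00040429,
       -0.00060615]), 'tau': array([-8.38661090e-04, -3.84087253e+01, -2.92548949e+01, -4.33102978e-04,
        4.82044648e-03,  3.41923260e-05]), 'position': array([0.24442236, 0.51969357, 0.23020719]), 'eef_rot': array([[-9.04833142e-01,  4.25764682e-01, -1.19209342e-03],
       [ 4.25766223e-01,  9.04831491e-01, -1.75973775e-03],
       [ 3.29409487e-04, -2.09982215e-03, -9.99997741e-01]]), 'ft_force': array([-0.60673842, -0.46846024,  0.50179146]), 'moment': array([0.00396674, 0.01115108, 0.03940567]), 'gripper_force': 0.0, 'opening': 0.0854395594153657}
```

View pics/top0.png

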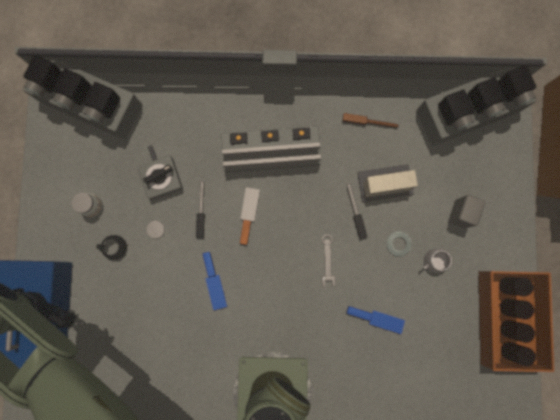

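View pics/scene0.png

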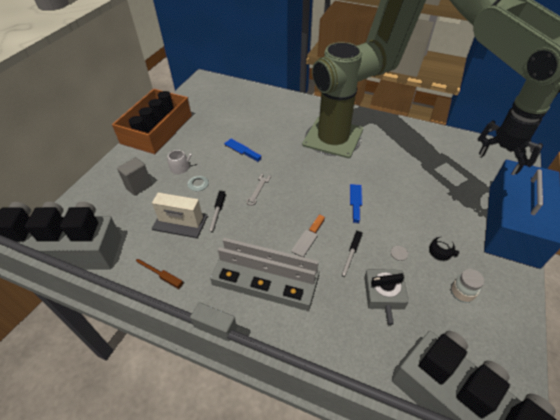

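```bash
cat > h.py <<'E'
from rig import arm,snapshot,calibration,nets
import cv2,numpy as np
np.set_printoptions(precision=4,suppress=True)
def ray(n,uv):
    c=calibration(n);K=np.array(c["K"]);R=np.array(c["attitude"])
    return np.array(c["origin"]),R@np.linalg.solve(K,[uv[0],uv[1],1])
def atz(n,uv,z):
    o,d=ray(n,uv);return o+d*(z-o[2])/d[2]
def proj(n,P):
    c=calibration(n);p=np.array(c["attitude"]).T@(np.array(P)-np.array(c["origin"]));q=np.array(c["K"])@p;return q[:2]/q[2]
def tri(a,b):
    # two-ray midpoint: a=scene uv,b=top uv
    o1,d1=ray("scene",a);o2,d2=ray("top",b)
    s=np.linalg.lstsq(np.c_[d1,-d2],o2-o1,rcond=None)[0]
    p,q=o1+s[0]*d1,o2+s[1]*d2
    return (p+q)/2,np.linalg.norm(p-q)
E
python3 - <<'E'
from h import *
Z=dict(pin0_shoulder=.011,scraper_shoulder=.011,eye0=.065,eye1=.065,eye2=.065,slot=.065,iso_grip=.072,bank=0,panel=0,oiler=0,lamphead=0,tally=0,lens=0,wrench=0,battery=0,grease=0)
for c in("top","scene"):
  snapshot(c)
  for t,z in Z.items():
    for r in nets.tip_of(c,t):
      if r["p"]>.2:
        uv=np.array(r["xy"])*[560,420];print(c,t,round(r["p"],2),uv.round(1),atz(c,uv,z)[:2])
E
```

```text
top pin0_shoulder 0.52 [202.9 208.3] [0.5126 0.2125]
top scraper_shoulder 0.96 [246.1 220.2] [0.481  0.0869]
top scraper_shoulder 0.83 [373.8 318. ] [ 0.2132 -0.2801]
top scraper_shoulder 0.58 [214.6 278.3] [0.3136 0.1714]
top eye0 0.91 [273.6 161.7] [0.6425 0.011 ]
top eye0 0.72 [304.2 159.7] [ 0.6501 -0.0746]
top eye1 0.91 [273.6 161.7] [0.6425 0.011 ]
top eye1 0.72 [304.2 159.7] [ 0.6501 -0.0746]
top eye2 0.91 [273.6 161.7] [0.6425 0.011 ]
top eye2 0.72 [304.2 159.7] [ 0.6501 -0.0746]
top slot 0.68 [393.5 191.4] [ 0.5657 -0.3247]
top iso_grip 0.7 [155.2 178.8] [0.5854 0.3392]
top bank 0.78 [271.5 151.8] [0.6856 0.019 ]
top panel 0.92 [387.1 186.2] [ 0.5908 -0.3205]
top oiler 0.69 [357.2 212.2] [ 0.5126 -0.2337]
top oiler 0.57 [432.6 259.3] [ 0.3815 -0.4504]
top lamphead 0.73 [115.9 244.7] [0.4029 0.4606]
top lamphead 0.63 [ 91.5 207. ] [0.5105 0.538 ]
top tally 0.73 [149.9 227.9] [0.4535 0.3651]
top tally 0.48 [114.2 245.2] [0.4013 0.4655]
top lens 0.82 [399.9 243.3] [ 0.4252 -0.3569]
top wrench 0.88 [327.5 261.3] [ 0.369  -0.1492]
top battery 0.95 [458.  218.3] [ 0.5012 -0.5252]

[... 1188 characters left out ...]
.4241 -0.3978]
scene bank 0.64 [265.9 280. ] [0.6805 0.0223]
scene panel 0.68 [178.6 219.5] [ 0.5847 -0.3252]
scene oiler 0.85 [178.2 165.8] [ 0.3701 -0.4637]
scene oiler 0.25 [183.5 202. ] [ 0.5142 -0.3511]
scene lamphead 0.75 [436.8 249.4] [0.3889 0.4539]
scene tally 0.66 [396.9 250.3] [0.4381 0.3434]
scene lens 0.44 [201.  180.4] [ 0.4036 -0.3497]
scene wrench 0.75 [256.5 192.3] [ 0.3816 -0.1469]
scene battery 0.59 [176.  166.4] [ 0.3758 -0.4692]
scene battery 0.55 [140.7 187.3] [ 0.5118 -0.5228]
scene battery 0.38 [402.3 251. ] [0.4344 0.3589]
scene battery 0.25 [388.7 281.9] [0.5546 0.3442]
scene grease 0.92 [463.5 285.9] [0.4875 0.5408]
scene grease 0.43 [140.2 185.5] [ 0.5052 -0.5294]
```

The top view shows two black-handled pins with steel rods, at (201,212) and (358,210). The brown one at (370,121) is the look-alike. The scraper has the orange wooden handle, at (247,217); the blue ones at (215,280) and (376,320) are decoys. The isolator is at (159,176), the bank at (271,150) and the slot block at (388,184). I'll confirm this in one enlarged crop.

```bash
python3 - <<'E'
from h import *
im=cv2.imread("pics/top0.png")
cv2.imwrite("pics/crop1.png",cv2.resize(im[110:250,140:430],(800,386),interpolation=cv2.INTER_CUBIC))
for c in("top","scene"):
  snapshot(c)
  for t in("pin0_shoulder","scraper_shoulder","bank","panel","iso_grip"):
    for r in nets.silhouettes(c,t):
      if r["p"]>.2:
        m=r["pixels"].astype(np.uint8);ct=max(cv2.findContours(m,0,2)[0],key=cv2.contourArea)
        q=cv2.minAreaRect(ct);print(c,t,round(r["p"],2),m.sum(),np.round(q[0],1),np.round(cv2.boxPoints(q),1).tolist())
E
```

```text
top pin0_shoulder 0.92 358 [199.5 209.5] [[195.0, 182.0], [204.0, 182.0], [204.0, 237.0], [195.0, 237.0]]
top scraper_shoulder 0.96 740 [374.7 318.1] [[344.29998779296875, 317.5], [348.6000061035156, 302.5], [405.1000061035156, 318.6000061035156], [400.79998779296875, 333.70001220703125]]
top scraper_shoulder 0.88 631 [248.  216.2] [[236.5, 242.89999389648438], [245.8000030517578, 187.10000610351562], [259.3999938964844, 189.39999389648438], [250.10000610351562, 245.1999969482422]]
top scraper_shoulder 0.6 665 [212.9 280.4] [[198.39999389648438, 254.39999389648438], [212.10000610351562, 250.60000610351562], [227.3000030517578, 306.5], [213.60000610351562, 310.29998779296875]]
top bank 0.88 3870 [271.1 149.2] [[220.89999389648438, 132.1999969482422], [318.5, 125.5], [321.29998779296875, 166.1999969482422], [223.6999969482422, 172.89999389648438]]
top panel 0.74 1664 [388.  182.6] [[357.29998779296875, 171.6999969482422], [413.8999938964844, 162.89999389648438], [418.6000061035156, 193.39999389648438], [362.1000061035156, 202.1999969482422]]
top iso_grip 0.72 1683 [387.8 182.8] [[357.2
[... 1502 characters left out ...]
44, 311.3999938964844]]
scene panel 0.95 1845 [178.5 215.1] [[147.8000030517578, 229.1999969482422], [155.10000610351562, 190.6999969482422], [209.1999969482422, 201.0], [201.89999389648438, 239.5]]
scene panel 0.74 5119 [265.4 273.9] [[208.5, 286.1000061035156], [220.89999389648438, 236.1999969482422], [322.3999938964844, 261.6000061035156], [309.8999938964844, 311.5]]
scene panel 0.54 223 [350.9 252.9] [[338.5, 272.0], [356.6000061035156, 231.0], [363.20001220703125, 233.89999389648438], [345.1000061035156, 274.8999938964844]]
scene iso_grip 0.92 417 [388.  282.9] [[370.20001220703125, 277.0], [403.5, 272.5], [405.70001220703125, 288.8999938964844], [372.3999938964844, 293.29998779296875]]
```

View pics/crop1.png

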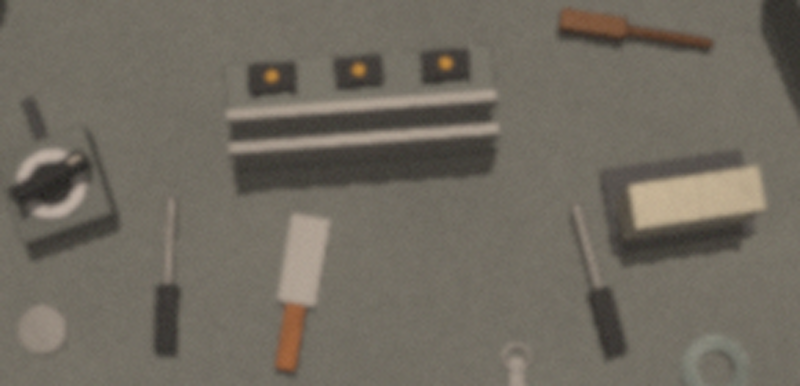

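The crop confirms these. Pins are at top-view (200,211) and (358,212), with black handles and steel rods. The scraper is at (247,217), with an orange handle and steel blade. Next I'll take precise measurements.

```bash
python3 - <<'E'
from h import *
f=lambda n:np.mean([snapshot(n).astype(float) for _ in range(6)],0)
t=f("top");s=f("scene");np.save("top.npy",t);np.save("scene.npy",s)
a=cv2.resize(t[155:250,140:275],(800,563),interpolation=cv2.INTER_CUBIC).clip(0,255)
b=cv2.resize(s[225:310,205:415],(800,324),interpolation=cv2.INTER_CUBIC).clip(0,255)
cv2.imwrite("pics/s1.png",np.clip(b*1.6,0,255))
g=t.mean(2)
def sub(x0,y0,x1,y1,fn):
    m=np.zeros(g.shape,np.uint8);m[y0:y1,x0:x1]=fn(t[y0:y1,x0:x1]);return m
def comp(m):
    n,l,st,c=cv2.connectedComponentsWithStats(m);return sorted([(st[i,4],c[i],i) for i in range(1,n)],key=lambda q:-q[0])[:3],l
bg=np.median(g[200:260,270:320]);print("bg",bg)
for nm,(x0,y0,x1,y1) in dict(A=(188,178,212,245),B=(340,180,372,243)).items():
    d=comp(sub(x0,y0,x1,y1,lambda q:q.mean(2)<bg*.7)); br=comp(sub(x0,y0,x1,y1,lambda q:q.mean(2)>bg*1.12))
    (n,c,i)=d[0][0];(n2,c2,i2)=br[0][0]
    for z in(.012,):
        h=atz("top",c,z)[:2];r=atz("top",c2,.014)[:2];v=r-h
        print(nm,n,n2,c,c2,"handle",h,"rodc",r,"sep",np.hypot(*v),"yaw",np.degrees(np.arctan2(v[1],v[0])))
o=comp(sub(232,180,270,250,lambda q:(q[...,2]-q[...,0]>35)));bl=comp(sub(232,180,270,250,lambda q:(q.mean(2)>bg*1.25)))
c,c2=o[0][0][1],bl[0][0][1];h=atz("top",c,.014)[:2];r=atz("top",c2,.011)[:2];v=r-h
print("scr",o[0][0][0],bl[0][0][0],c,c2,h,r,np.hypot(*v),np.degrees(np.arctan2(v[1],v[0])))
for k,(n,c,i) in enumerate(comp(sub(215,140,330,175,lambda q:q.mean(2)>bg*1.3))[0]):
    pass
D,l=comp(sub(215,138,330,175,lambda q:q.mean(2)>bg*1.25))
for n,c,i in D[:2]:
    ys,xs=np.nonzero(l==i);q=cv2.minAreaRect(np.c_[xs,ys].astype(np.float32));bp=cv2.boxPoints(q)
    print("plate",n,c,np.round(q[1],1),"centre",atz("top",c,.09)[:2],[atz("top",p,.09)[:2].round(4).tolist() for p in bp])
D,l=comp(sub(355,155,425,210,lambda q:q.mean(2)>bg*1.3))
n,c,i=D[0];ys,xs=np.nonzero(l==i);q=cv2.minAreaRect(np.c_[xs,ys].astype(np.float32))
print("panel",n,c,q[0],atz("top",q[0],.095)[:2],[atz("top",p,.095)[:2].round(4).tolist() for p in cv2.boxPoints(q)])
D,l=comp(sub(135,150,185,205,lambda q:q.mean(2)>bg*1.25))
m=np.zeros(g.shape,bool)
for n,c,i in D: 
    print("ring",n,c); m|=(l==i)*(n>15)
ys,xs=np.nonzero(m);(e,rad)=cv2.minEnclosingCircle(np.c_[xs,ys].astype(np.float32));print("ring circ",e,rad,atz("top",e,.05)[:2])
D,l=comp(sub(140,155,180,195,lambda q:q.mean(2)<bg*.45))
n,c,i=D[0];ys,xs=np.nonzero(l==i);q=cv2.minAreaRect(np.c_[xs,ys].astype(np.float32));bp=cv2.boxPoints(q)
print("bar",n,c,q,[atz("top",p,.085)[:2].round(4).tolist() for p in bp])
E
```

```text
bg 107.8888888888889
A 200 31 [199.85  225.795] [200.5806 201.4839] handle [0.4619 0.219 ] rodc [0.532  0.2194] sep 0.07008373170996231 yaw 0.32403100194304185
B 209 47 [359.6507 226.7081] [352.3191 198.1702] handle [ 0.4695 -0.2391] rodc [ 0.5513 -0.2173] sep 0.08464841738318969 yaw 14.905379538248694
scr 211 439 [244.8246 231.5829] [249.5695 203.6583] [0.448  0.0894] [0.5292 0.0783] 0.08191575803791579 -7.755972133425861
plate 331 [270.8187 147.3051] [ 3.5 97.3] centre [0.6775 0.0193] [[0.6693, 0.1545], [0.6955, -0.1132], [0.6856, -0.1141], [0.6595, 0.1534]]
plate 278 [272.295  159.5971] [ 2.9 97.3] centre [0.643  0.0144] [[0.6338, 0.1503], [0.6601, -0.1166], [0.6518, -0.1173], [0.6256, 0.1494]]
panel 724 [392.2942 181.0635] (392.34039306640625, 180.97808837890625) [ 0.5897 -0.315 ] [[0.5994, -0.2483], [0.6224, -0.3755], [0.5801, -0.3817], [0.5572, -0.2549]]
ring 87 [162.5402 183.9195]
ring 81 [153.8272 167.8025]
ring circ (158.0, 176.0) 12.649210929870605 [0.5973 0.3371]
bar 97 [158.4227 176.8763] ((159.5188751220703, 176.9339599609375), (5.633457183837891, 26.8074893951416), 60.945396423339844) [[0.5765, 0.3598], [0.6143, 0.2969], [0.6007, 0.2887], [0.5629, 0.3515]][ WARN:0@4.680] global loadsave.cpp:1063 imwrite_ Unsupported depth image for selected encoder is fallbacked to CV_8U.
```

View pics/s1.png

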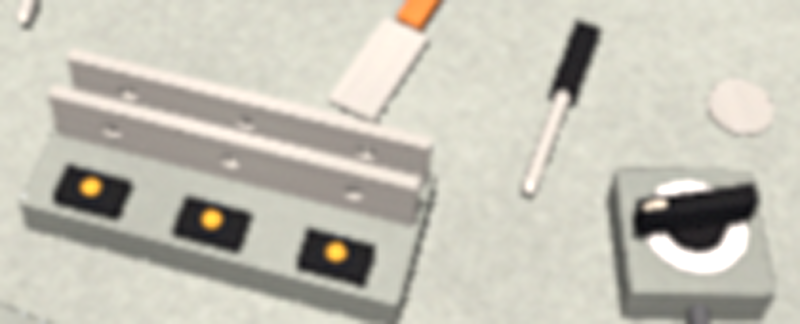

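```bash
cat > ov.py <<'E'
from h import *
def box(T,x0,x1,y0,y1,z0,z1):
    ax,ay,yaw=T;c,s=np.cos(yaw),np.sin(yaw)
    P=[(x,y,z) for z in(z0,z1) for x,y in((x0,y0),(x1,y0),(x1,y1),(x0,y1))]
    return [(ax+c*x-s*y,ay+s*x+c*y,z) for x,y,z in P]
E6=[(0,1),(1,2),(2,3),(3,0),(4,5),(5,6),(6,7),(7,4),(0,4),(1,5),(2,6),(3,7)]
def draw(img,n,win,k,boxes,gain=1.4):
    x0,y0,x1,y1=win;I=cv2.resize(np.clip(img[y0:y1,x0:x1]*gain,0,255).astype(np.uint8),None,fx=k,fy=k,interpolation=cv2.INTER_CUBIC)
    for b,col in boxes:
        q=[tuple(np.round(((proj(n,p)-[x0,y0]+.5)*k)).astype(int).tolist()) for p in b]
        for i,j in E6 if len(q)==8 else [(i,(i+1)%len(q)) for i in range(len(q))]: cv2.line(I,q[i],q[j],col,1,cv2.LINE_AA)
    return I
E
python3 - <<'E'
from ov import *
t=np.load("top.npy");s=np.load("scene.npy")
T=(.595,.336,np.radians(-59))
th=np.linspace(0,6.28,30)
B=[(box(T,-.038,.046,-.008,.008,.055,.085),(0,0,255)),([(T[0]+.022*np.cos(a),T[1]+.022*np.sin(a),.055) for a in th],(0,255,0)),
 (box((T[0],T[1],np.radians(15)),-.05,.05,-.05,.05,0,.045),(255,0,0))]
a=draw(t,"top",(130,145,195,210),6,B);b=draw(s,"scene",(360,260,425,325),6,B)
cv2.imwrite("pics/iso.png",np.hstack([a,b]))
E
```

```text
(no output)
```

View pics/iso.png

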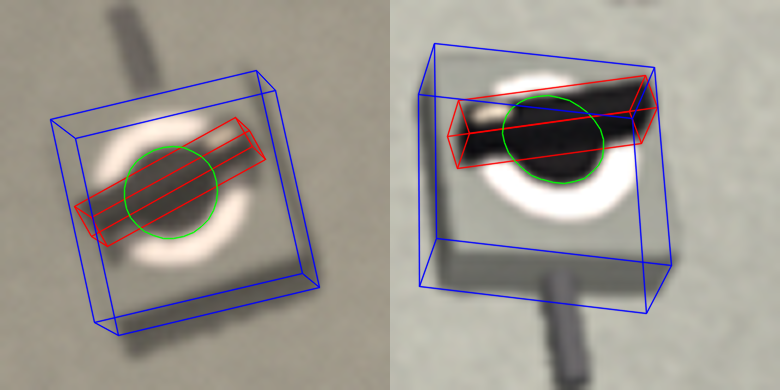

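```bash
cat > go.py <<'E'
from h import *
from scipy.spatial.transform import Rotation as Ro
def Rd(yaw):
    y=np.radians(yaw);c,s=np.cos(y),np.sin(y)
    return np.array([[c,s,0],[s,-c,0],[0,0,-1.]])
def go(*wps,st=None):
    st=st or arm.get_state();p=np.array(st["position"]);R=np.array(st["eef_rot"])
    print("t",st["clock"],"at",p,"yaw",np.degrees(np.arctan2(R[1,0],R[0,0])).round(2),"tilt",R[:2,2],"F",np.array(st["ft_force"]),"open",round(st["opening"],4))
    for x,y,z,w in wps:
        d=np.array([x,y,z])-p;s=R.T@d/.15;n=max(1,int(np.ceil(np.abs(s).max()-1e-6)))
        r=Ro.from_matrix(R.T@Rd(w)).as_rotvec()/np.radians(60)
        k=max(1,int(np.ceil(np.abs(r).max()-1e-6)))
        print((x,y,z,w),"shift",s.round(3).tolist(),"calls",n,"turn",r.round(3).tolist(),"rows>=",int(max(np.ceil(np.linalg.norm(d)/.05),np.ceil(np.linalg.norm(r)*60/8.59))))
E
python3 -c "
from go import *
go((.595,.336,.15,121))"
```

```text
t 3.0 at [0.2448 0.5203 0.2313] yaw 154.8 tilt [-0. -0.] F [-0.1298 -0.0945 -0.0355] open 0.085
(0.595, 0.336, 0.15, 121) shift [-2.635, -0.118, 0.542] calls 3 turn [-0.0, 0.0, 0.563] rows>= 9
```

Call:
play_rows([
  [[-0.3, 0, 0], [0, 0, 0], -1],
  [[-0.6, 0, 0], [0, 0, 0], -1],
  [[-0.9, 0, 0], [0, 0, 0], -1],
  [[-0.9, 0, 0], [0, 0, 0], -1],
], newtons=30)

```text
clock: 3.4
position: [0.3719, 0.4604, 0.2314]
eef_rot: [[-0.902, 0.431, 0.003], [0.431, 0.902, -0.001], [-0.003, 0.001, -1.0]]
ft_force: [-0.5, -0.0, 0.9]
opening: 0.0852
gripper_force: 0.0
```

Call:
play_rows([
  [[-0.3, 0, 0], [0, 0, 0], -1],
  [[-0.6, 0, 0], [0, 0, 0], -1],
  [[-0.9, 0, 0], [0, 0, 0], -1],
])

```text
clock: 3.7
position: [0.4896, 0.4053, 0.2314]
eef_rot: [[-0.905, 0.425, -0.0], [0.425, 0.905, 0.0], [0.0, 0.0, -1.0]]
ft_force: [-0.3, 0.5, -0.2]
opening: 0.0853
gripper_force: 0.0
```

Call:
play_rows([
  [[-0.3, -0.04, 0.18], [0, 0, 0.14], -1],
  [[-0.6, -0.08, 0.36], [0, 0, 0.28], -1],
  [[-0.835, -0.118, 0.54], [0, 0, 0.42], -1],
  [[-0.835, -0.118, 0.54], [0, 0, 0.563], -1],
  [[-0.835, -0.118, 0.54], [0, 0, 0.563], -1],
])

```text
clock: 4.2
position: [0.5945, 0.335, 0.1479]
eef_rot: [[-0.514, 0.858, -0.004], [0.858, 0.514, -0.001], [0.001, -0.004, -1.0]]
ft_force: [0.3, 1.3, -0.3]
opening: 0.0856
gripper_force: 0.0
```

```bash
python3 -c "
from go import *
go((.595,.336,.1,121),(.595,.336,.062,121))"
```

```text
t 4.2 at [0.5945 0.335  0.1479] yaw 120.92 tilt [-0.0039 -0.001 ] F [ 0.2815  1.343  -0.3104] open 0.0856
(0.595, 0.336, 0.1, 121) shift [0.003, 0.008, 0.319] calls 1 turn [-0.004, -0.001, -0.001] rows>= 1
(0.595, 0.336, 0.062, 121) shift [0.003, 0.009, 0.573] calls 1 turn [-0.004, -0.001, -0.001] rows>= 2
```

Call:
play_rows([
  [[0, 0, 0.28], [0, 0, 0], -1],
  [[0, 0, 0.55], [0, 0, 0], -1],
  [[0, 0, 0.55], [0, 0, 0], -1],
  [[0, 0, 0.55], [0, 0, 0], 1],
  [[0, 0, 0.55], [0, 0, 0], 1],
  [[0, 0, 0.55], [0, 0, 0], 1],
  [[0, 0, 0.55], [0, 0, 0], 1],
  [[0, 0, 0.55], [0, 0, 0], 1],
  [[0, 0, 0.55], [0, 0, 0], 1],
  [[0, 0, 0.55], [0, 0, 0], 1],
])

```text
clock: 5.2
position: [0.5951, 0.336, 0.0698]
eef_rot: [[-0.516, 0.857, 0.0], [0.857, 0.516, -0.0], [-0.0, 0.0, -1.0]]
ft_force: [-2.7, -1.5, 5.9]
opening: 0.0153
gripper_force: 31.3
```

Call:
play_rows([
  [[0, 0, -0.03], [0, 0, -0.14], 1],
  [[0, 0, -0.03], [0, 0, -0.28], 1],
  [[0, 0, -0.03], [0, 0, -0.42], 1],
  [[0, 0, -0.03], [0, 0, -0.56], 1],
  [[0, 0, -0.03], [0, 0, -0.7], 1],
  [[0, 0, -0.03], [0, 0, -0.7], 1],
])

```text
clock: 5.8
position: [0.5951, 0.336, 0.07]
eef_rot: [[-0.957, 0.29, 0.0], [0.29, 0.957, 0.001], [-0.0, 0.001, -1.0]]
ft_force: [3.8, 3.0, -10.8]
opening: 0.0154
gripper_force: 31.9
```

Call:
play_rows([
  [[0, 0, 0], [0, 0, -0.14], 1],
  [[0, 0, 0], [0, 0, -0.28], 1],
  [[0, 0, 0], [0, 0, -0.42], 1],
  [[0, 0, 0], [0, 0, -0.56], 1],
  [[0, 0, 0], [0, 0, -0.65], 1],
  [[0, 0, 0], [0, 0, -0.68], 1],
  [[0, 0, 0], [0, 0, -0.68], 1],
])

```text
clock: 6.5
position: [0.5947, 0.3361, 0.0701]
eef_rot: [[-0.916, -0.402, -0.001], [-0.402, 0.916, 0.001], [0.0, 0.001, -1.0]]
ft_force: [4.3, 2.9, -10.4]
opening: 0.0151
gripper_force: 41.5
```

Call:
play_rows([
  [[0, 0, 0], [0, 0, 0], -1],
  [[0, 0, 0], [0, 0, 0], -1],
  [[0, 0, 0], [0, 0, 0], -1],
  [[0, 0, 0], [0, 0, 0], -1],
  [[0, 0, 0], [0, 0, 0], -1],
  [[0, 0, -0.3], [0, 0, 0], -1],
  [[0, 0, -0.6], [0, 0, 0], -1],
  [[0, 0, -0.9], [0, 0, 0], -1],
])

```text
clock: 7.3
position: [0.5945, 0.3358, 0.2085]
eef_rot: [[-0.915, -0.404, -0.001], [-0.404, 0.915, -0.0], [0.001, -0.0, -1.0]]
ft_force: [0.8, -0.2, -0.3]
opening: 0.0851
gripper_force: 0.0
```

Call:
play_rows([
  [[0.3, 0, -0.2], [0, 0, 0], -1],
  [[0.6, 0, -0.2], [0, 0, 0], -1],
  [[0.9, 0, -0.2], [0, 0, 0], -1],
])

```text
clock: 7.6
position: [0.471, 0.2812, 0.2396]
eef_rot: [[-0.915, -0.404, 0.004], [-0.404, 0.915, 0.002], [-0.004, -0.0, -1.0]]
ft_force: [-0.2, 0.1, 0.4]
opening: 0.0856
gripper_force: 0.0
```

```bash
python3 - <<'E'
from ov import *
f=lambda n:np.mean([snapshot(n).astype(float) for _ in range(4)],0)
t=f("top");s=f("scene");np.save("top1.npy",t);np.save("scene1.npy",s)
A=(.4619,.219,np.radians(1));S=(.448,.0894,np.radians(-7.8));
Bp=(.4695,-.2391,np.radians(14.9))
eye=(.643,.0144,np.radians(5.7))
pin=lambda T:[(box(T,-.035,.035,-.011,.011,0,.022),(0,0,255)),(box(T,.035,.13,-.006,.006,.005,.017),(0,255,0))]
bank=[(box(eye,-.005,.005,-.135,.135,.04,.09),(255,0,255)),(box(eye,.029,.039,-.135,.135,.04,.09),(255,255,0))]
scr=[(box(S,-.035,.035,-.011,.011,0,.022),(0,0,255)),(box(S,.035,.128,-.02,.02,.009,.013),(0,255,0))]
iso=[(box((.595,.336,np.radians(24)),-.038,.046,-.008,.008,.055,.085),(0,0,255))]
al=pin(A)+bank+scr+iso
b=draw(s,"scene",(200,205,420,315),3.6,al)
a=draw(t,"top",(138,125,338,265),4,al)
cv2.imwrite("pics/ovs.png",b);cv2.imwrite("pics/ovt.png",a)
E
```

```text
(no output)
```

View pics/ovt.png

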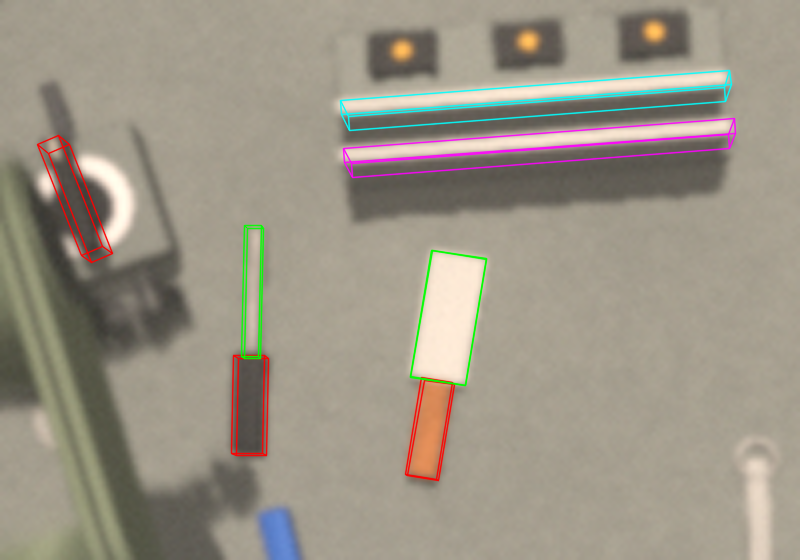

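View pics/ovs.png

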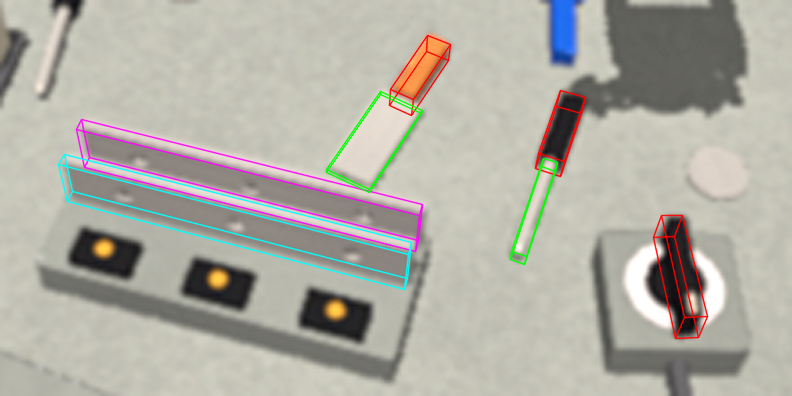

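The isolator is off (bar at about 24° in both views), and the models fit pin A, the scraper and the bank. Next I'll refine the plate ends to sub-pixel accuracy.

```bash
python3 - <<'E'
from ov import *
from scipy.ndimage import map_coordinates as mc
t=(np.load("top.npy")+np.load("top1.npy")).mean(2)/2
def prof(P0,P1,n=400):
    a,b=proj("top",P0),proj("top",P1);l=np.linspace(0,1,n);q=a+(b-a)*l[:,None]
    return mc(t,[q[:,1],q[:,0]],order=1),l
yaw=np.radians(5.7);ux=np.array([np.cos(yaw),np.sin(yaw)]);uy=np.array([-ux[1],ux[0]])
for off,nm in((0,"front"),(.034,"rear")):
  C=np.array([.643,.0144])+ux*off
  # across profile at several positions -> line
  pts=[]
  for s in np.linspace(-.12,.12,25):
    c=C+uy*s
    p,l=prof((*(c-ux*.015),.09),(*(c+ux*.015),.09),200);w=np.clip(p-p.min()-.5*(p.max()-p.min()),0,None)
    pts.append((s,-.015+.03*(w*l).sum()/w.sum()))
  k=np.polyfit(*np.array(pts).T,1);print(nm,"x off",k[1],"dyaw deg",-np.degrees(k[0]),"rms",np.std(np.array(pts)[:,1]-np.polyval(k,np.array(pts)[:,0])))
  for sg in(1,-1):
    es=[]
    for dx in(-.002,0,.002):
      c=C+ux*(k[1]+dx)
      p,l=prof((*(c+uy*sg*(.110)),.09),(*(c+uy*sg*.16),.09),200)
      h=(p[:60].mean()+p[-40:].mean())/2;i=np.argmax(p<h);es.append(.11+.05*l[i])
    print(sg,np.round(es,4))
E
python3 -c "
from go import *
go((.466,.219,.12,181),(.466,.219,.004,181))"
```

```text
front x off 0.0001753851802043193 dyaw deg -0.05525314259059751 rms 0.0001700871268320537
1 [0.1376 0.1376 0.1379]
-1 [0.1329 0.1331 0.1336]
rear x off 0.0018077532740834203 dyaw deg -0.16766478400670462 rms 0.00023382662417553073
1 [0.1376 0.1379 0.1381]
-1 [0.1336 0.1334 0.1331]
t 8.0 at [0.4732 0.282  0.2381] yaw -156.19 tilt [0.0019 0.0007] F [ 0.5033 -0.6073 -0.5358] open 0.0858
(0.466, 0.219, 0.12, 181) shift [0.215, -0.365, 0.787] calls 1 turn [0.0, 0.002, 0.38] rows>= 3
(0.466, 0.219, 0.004, 181) shift [0.216, -0.365, 1.56] calls 2 turn [0.0, 0.002, 0.38] rows>= 5
```

Call:
play_rows([
  [[0.1, -0.18, 0.3], [0, 0, 0.14], -1],
  [[0.215, -0.365, 0.6], [0, 0, 0.28], -1],
  [[0.215, -0.365, 0.8], [0, 0, 0.38], -1],
  [[0.215, -0.365, 0.8], [0, 0, 0.38], -1],
])

```text
clock: 8.4
position: [0.4601, 0.2162, 0.1117]
eef_rot: [[-1.0, -0.016, -0.012], [-0.016, 1.0, -0.003], [0.012, -0.003, -1.0]]
ft_force: [-1.3, 1.4, -0.7]
opening: 0.0851
gripper_force: 0.0
```

```bash
python3 -c "
from go import *
go((.466,.219,.004,181))"
```

```text
t 8.4 at [0.4601 0.2162 0.1117] yaw -179.08 tilt [-0.0122 -0.0035] F [-1.3355  1.3992 -0.7254] open 0.0851
(0.466, 0.219, 0.004, 181) shift [-0.048, 0.02, 0.717] calls 1 turn [-0.003, -0.012, -0.001] rows>= 3
```

Call:
play_rows([
  [[0, 0, 0.25], [0, 0, 0], -1],
  [[0, 0, 0.5], [0, 0, 0], -1],
  [[0, 0, 0.6], [0, 0, 0], -1],
  [[0, 0, 0.6], [0, 0, 0], -1],
  [[0, 0, 0.6], [0, 0, 0], -1],
])

```text
clock: 8.9
position: [0.4664, 0.2195, 0.029]
eef_rot: [[-1.0, -0.02, 0.003], [-0.02, 1.0, 0.001], [-0.003, 0.001, -1.0]]
ft_force: [0.7, -0.1, -0.1]
opening: 0.0852
gripper_force: 0.0
```

```bash
python3 -c "
from go import *
go((.466,.219,.005,181))"
```

```text
t 8.9 at [0.4664 0.2195 0.029 ] yaw -178.88 tilt [0.0032 0.001 ] F [ 0.7044 -0.1007 -0.0737] open 0.0852
(0.466, 0.219, 0.005, 181) shift [0.003, -0.003, 0.16] calls 1 turn [0.001, 0.003, 0.002] rows>= 1
```

Call:
play_rows([
  [[0, 0, 0.16], [0, 0, 0], -1],
  [[0, 0, 0.16], [0, 0, 0], -1],
  [[0, 0, 0.16], [0, 0, 0], 1],
  [[0, 0, 0.16], [0, 0, 0], 1],
  [[0, 0, 0.16], [0, 0, 0], 1],
  [[0, 0, 0.16], [0, 0, 0], 1],
  [[0, 0, 0.16], [0, 0, 0], 1],
  [[0, 0, 0.16], [0, 0, 0], 1],
  [[0, 0, 0.16], [0, 0, 0], 1],
], newtons=70)

```text
clock: 9.8
position: [0.465, 0.2186, 0.0043]
eef_rot: [[-1.0, -0.018, 0.002], [-0.018, 1.0, 0.0], [-0.002, 0.0, -1.0]]
ft_force: [-0.1, -0.9, 5.3]
opening: 0.0205
gripper_force: 70.4
```

```bash
python3 -c "
from go import *
go((.466,.219,.005,181))"
```

```text
t 9.8 at [0.465  0.2186 0.0043] yaw -178.98 tilt [0.0018 0.0005] F [-0.0858 -0.9323  5.2992] open 0.0205
(0.466, 0.219, 0.005, 181) shift [-0.007, 0.003, -0.005] calls 1 turn [0.0, 0.002, 0.0] rows>= 1
```

Call:
play_rows([
  [[0, 0, -0.2], [0, 0, 0], 1],
  [[0, 0, -0.5], [0, 0, 0], 1],
  [[0, 0, -0.7], [0, 0, 0], 1],
  [[0, 0, -0.7], [0, 0, 0], 1],
  [[0, 0, -0.7], [0, 0, 0], 1],
  [[0, 0, -0.7], [0, 0, 0], 1],
])

```text
clock: 10.4
position: [0.462, 0.2178, 0.1061]
eef_rot: [[-1.0, -0.018, -0.004], [-0.018, 1.0, -0.001], [0.005, -0.001, -1.0]]
ft_force: [-0.1, 0.2, -1.8]
opening: 0.0203
gripper_force: 69.4
```

```bash
python3 -c "
from go import *
go((.4838,.0914,.0583,185.6))"
```

```text
t 10.4 at [0.462  0.2178 0.1061] yaw -178.98 tilt [-0.0045 -0.0012] F [-0.141   0.1848 -1.7576] open 0.0203
(0.4838, 0.0914, 0.0583, 185.6) shift [-0.132, -0.844, 0.319] calls 1 turn [-0.001, -0.004, -0.076] rows>= 3
```

Call:
play_rows([
  [[-0.04, -0.28, 0], [0, 0, -0.03], 1],
  [[-0.08, -0.56, 0], [0, 0, -0.06], 1],
  [[-0.12, -0.84, 0.1], [0, 0, -0.076], 1],
  [[-0.12, -0.84, 0.3], [0, 0, -0.076], 1],
  [[-0.12, -0.84, 0.3], [0, 0, -0.076], 1],
  [[-0.12, -0.84, 0.3], [0, 0, -0.076], 1],
  [[-0.12, -0.84, 0.3], [0, 0, -0.076], 1],
])

```text
clock: 11.1
position: [0.4843, 0.0935, 0.0635]
eef_rot: [[-0.995, -0.099, -0.0], [-0.099, 0.995, 0.0], [0.0, 0.0, -1.0]]
ft_force: [0.6, -0.3, -1.5]
opening: 0.0205
gripper_force: 69.6
```

```bash
python3 - <<'E'
from go import *
from ov import *
go((.4838,.0914,.0583,185.6))
f=lambda n:np.mean([snapshot(n).astype(float) for _ in range(4)],0)
t=f("top");s=f("scene")
st=arm.get_state();p=st["position"];R=st["eef_rot"];go((.4838,.0914,.0583,185.6))
yaw=np.arctan2(-R[1,0],-R[0,0]);P=(p[0],p[1],yaw);z=p[2]+.0067
pin=[(box(P,.031,.126,-.006,.006,z-.006,z+.006),(0,255,0)),(box(P,-.039,.031,-.011,.011,z-.011,z+.011),(0,0,255))]
e=(.638,.0161,np.radians(5.6))
bank=[(box(e,0,.01,-.135,.135,.04,.09),(255,0,255))]
th=np.linspace(0,6.28,16)
for k in(-.09,0,.09):
  for d in(.044,):
    c,sn=np.cos(e[2]),np.sin(e[2]);bank.append(([(e[0]+c*d-sn*(k+.00775*np.cos(a)),e[1]+sn*d+c*(k+.00775*np.cos(a)),.065+.00775*np.sin(a)) for a in th],(0,255,255)))
a=draw(t,"top",(210,130,330,235),4,pin+bank);b=draw(s,"scene",(290,205,360,310),4,pin+bank)
cv2.imwrite("pics/in1.png",np.hstack([a,b]))
E
```

```text
t 11.1 at [0.4843 0.0935 0.0635] yaw -174.34 tilt [-0.      0.0002] F [ 0.5636 -0.2849 -1.5131] open 0.0205
(0.4838, 0.0914, 0.0583, 185.6) shift [0.005, -0.013, 0.035] calls 1 turn [0.0, -0.0, 0.001] rows>= 1
t 11.5 at [0.4845 0.093  0.0637] yaw -174.39 tilt [ 0.0009 -0.    ] F [-0.2514 -0.986  -2.5154] open 0.0207
(0.4838, 0.0914, 0.0583, 185.6) shift [0.006, -0.01, 0.036] calls 1 turn [-0.0, 0.001, 0.0] rows>= 1
```

View pics/in1.png

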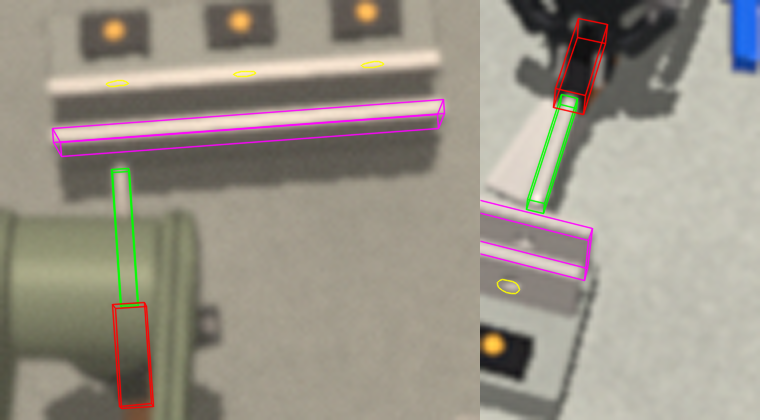

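```bash
cat > meas.py <<'E'
from go import *
from scipy.ndimage import map_coordinates as mc
def avg(n,k=4): return np.mean([snapshot(n).astype(float) for _ in range(k)],0).mean(2)
def prof(I,n,P0,P1,m=300):
    a,b=proj(n,P0),proj(n,P1);l=np.linspace(0,1,m);q=a+(b-a)*l[:,None];return mc(I,[q[:,1],q[:,0]],order=1),l
def rod(I,n,p,yaw,z,d0=.045,d1=.12):
    "lateral offset (to +y side) of a bright rod from its model line"
    u=np.array([np.cos(yaw),np.sin(yaw)]);v=np.array([-u[1],u[0]]);o=[]
    for d in np.linspace(d0,d1,12):
        c=p[:2]+u*d;pr,l=prof(I,n,(*(c-v*.014),z),(*(c+v*.014),z))
        w=np.clip(pr-pr.min()-.5*(pr.max()-pr.min()),0,None);o.append((d,-.014+.028*(w*l).sum()/w.sum()))
    o=np.array(o);k=np.polyfit(o[:,0],o[:,1],1);return np.median(o[:,1]),np.degrees(k[0]),o[:,1].std()
def ends(I,C,yaw,z=.09):
    u=np.array([np.cos(yaw),np.sin(yaw)]);v=np.array([-u[1],u[0]]);r=[]
    for sg in(1,-1):
        pr,l=prof(I,"top",(*(C+v*sg*.11),z),(*(C+v*sg*.16),z));h=(pr[:90].mean()+pr[-60:].mean())/2
        r.append(.11+.05*l[np.argmax(pr<h)])
    return (r[0]-r[1])/2,sum(r)
E
python3 - <<'E'
from meas import *
st=arm.get_state();p=st["position"];R=st["eef_rot"];yaw=np.arctan2(-R[1,0],-R[0,0])
t=avg("top");s=avg("scene")
for z in(.0067,):
  print("top",rod(t,"top",p,yaw,p[2]+z+.004),"scene",rod(s,"scene",p,yaw,p[2]+z+.003))
y=np.radians(5.6);u=np.array([np.cos(y),np.sin(y)])
C=np.array([.638,.0161])+u*.005
print("plate front",ends(t,C,y),"rear",ends(t,C+u*.034,y))
E
```

```text
top (np.float64(1.868969395638423e-05), np.float64(-1.6111201757140041), np.float64(0.0043853527656674465)) scene (np.float64(-0.005303634273591508), np.float64(0.10723580571029546), np.float64(0.00012463792209395662))
plate front (np.float64(8.361204013378198e-05), np.float64(0.27100334448160535)) rear (np.float64(8.36120401337681e-05), np.float64(0.2713377926421405))
```

Call:
play_rows([
  [[0.006, -0.01, 0.036], [0, 0, 0], 1],
  [[0.006, -0.01, 0.036], [0, 0, 0], 1],
  [[0.006, -0.01, 0.036], [0, 0, 0], 1],
])

```text
clock: 12.2
position: [0.4831, 0.091, 0.0574]
eef_rot: [[-0.995, -0.097, -0.001], [-0.097, 0.995, 0.0], [0.001, 0.0, -1.0]]
ft_force: [0.1, -0.8, -2.6]
opening: 0.0203
gripper_force: 69.6
```

```bash
python3 -c "
from meas import *
go((.4838,.0914,.0583,185.6),(.5335,.0963,.0583,185.6),(.600,.1028,.0583,185.6))
st=arm.get_state();p=st['position'];R=st['eef_rot'];yaw=np.arctan2(-R[1,0],-R[0,0])
t=avg('top')
print(rod(t,'top',p,yaw,p[2]+.0107,.085,.12))"
```

```text
t 12.2 at [0.4831 0.091  0.0574] yaw -174.43 tilt [-0.001  0.   ] F [ 0.1451 -0.7741 -2.5749] open 0.0203
(0.4838, 0.0914, 0.0583, 185.6) shift [-0.005, 0.002, -0.006] calls 1 turn [0.0, -0.001, -0.001] rows>= 1
(0.5335, 0.0963, 0.0583, 185.6) shift [-0.338, 0.002, -0.006] calls 1 turn [0.0, -0.001, -0.001] rows>= 2
(0.6, 0.1028, 0.0583, 185.6) shift [-0.783, 0.002, -0.007] calls 1 turn [0.0, -0.001, -0.001] rows>= 3
(np.float64(-0.0007636265599659537), np.float64(-6.741981582801627), np.float64(0.0024335428619935632))
```

Call:
play_rows([
  [[-0.08, 0.002, -0.005], [0, 0, 0], 1],
  [[-0.14, 0.002, -0.005], [0, 0, 0], 1],
  [[-0.18, 0.002, -0.005], [0, 0, 0], 1],
  [[-0.22, 0.002, -0.005], [0, 0, 0], 1],
  [[-0.25, 0.002, -0.005], [0, 0, 0], 1],
  [[-0.25, 0.002, -0.005], [0, 0, 0], 1],
])

```text
clock: 13.0
position: [0.5216, 0.0951, 0.0587]
eef_rot: [[-0.995, -0.097, 0.001], [-0.097, 0.995, -0.0], [-0.001, -0.0, -1.0]]
ft_force: [0.5, -0.2, -1.2]
opening: 0.0202
gripper_force: 69.6
```

Call:
play_rows([
  [[-0.08, 0, 0], [0, 0, 0], 1],
  [[-0.16, 0, 0], [0, 0, 0], 1],
  [[-0.24, 0, 0], [0, 0, 0], 1],
  [[-0.32, 0, 0], [0, 0, 0], 1],
  [[-0.4, 0, 0], [0, 0, 0], 1],
  [[-0.44, 0, 0], [0, 0, 0], 1],
  [[-0.44, 0, 0], [0, 0, 0], 1],
])

```text
clock: 13.7
position: [0.5876, 0.1015, 0.0587]
eef_rot: [[-0.995, -0.097, 0.001], [-0.097, 0.995, 0.0], [-0.001, -0.0, -1.0]]
ft_force: [-0.7, -0.4, -2.1]
opening: 0.0205
gripper_force: 69.6
```

Call:
play_rows([
  [[-0.04, 0, 0], [0, 0, 0], 1],
  [[-0.06, 0, 0], [0, 0, 0], 1],
  [[-0.08, 0, 0], [0, 0, 0], 1],
  [[-0.09, 0, 0], [0, 0, 0], 1],
  [[-0.09, 0, 0], [0, 0, 0], 1],
])

```text
clock: 14.2
position: [0.5946, 0.1024, 0.0573]
eef_rot: [[-0.995, -0.098, -0.012], [-0.098, 0.995, -0.001], [0.012, -0.0, -1.0]]
ft_force: [-10.6, -2.2, 3.9]
opening: 0.0206
gripper_force: 70.4
```

Call:
play_rows([
  [[0, 0, 0], [0, 0, 0], -1],
  [[0, 0, 0], [0, 0, 0], -1],
  [[0, 0, 0], [0, 0, 0], -1],
  [[0, 0, 0], [0, 0, 0], -1],
  [[0, 0, 0], [0, 0, 0], -1],
  [[0, 0, -0.3], [0, 0, 0], -1],
  [[0, 0, -0.6], [0, 0, 0], -1],
  [[0, 0, -0.95], [0, 0, 0], -1],
  [[0.3, 0, -0.95], [0, 0, 0], -1],
  [[0.6, 0, -0.95], [0, 0, 0], -1],
])

```text
clock: 15.2
position: [0.5125, 0.0939, 0.2047]
eef_rot: [[-0.995, -0.097, 0.008], [-0.097, 0.995, 0.0], [-0.008, -0.001, -1.0]]
ft_force: [-0.5, -0.7, 0.7]
opening: 0.0855
gripper_force: 0.0
```

Call:
play_rows([
  [[0, -0.3, 0], [0, 0, 0], -1],
  [[0, -0.6, 0], [0, 0, 0], -1],
  [[0, -0.95, 0], [0, 0, 0], -1],
])

```text
clock: 15.5
position: [0.5237, -0.0458, 0.2016]
eef_rot: [[-0.995, -0.1, 0.001], [-0.1, 0.995, -0.0], [-0.001, -0.0, -1.0]]
ft_force: [0.7, 0.4, 0.2]
opening: 0.0855
gripper_force: 0.0
```

Call:
play_rows([
  [[0.2, -0.3, 0], [0, 0, 0], -1],
  [[0.4, -0.6, 0], [0, 0, 0.1], -1],
  [[0.4, -0.6, 0], [0, 0, 0.1], -1],
])

```text
clock: 15.8
position: [0.4712, -0.1448, 0.2013]
eef_rot: [[-1.0, 0.014, -0.001], [0.014, 1.0, -0.002], [0.001, -0.002, -1.0]]
ft_force: [-0.0, -0.0, 0.2]
opening: 0.0851
gripper_force: 0.0
```

```bash
cat > look.py <<'E'
from meas import *
t=np.mean([snapshot("top").astype(float) for _ in range(4)],0);s=np.mean([snapshot("scene").astype(float) for _ in range(4)],0)
np.save("tl.npy",t);np.save("sl.npy",s)
g=t.mean(2)
def big(m,w):
    M=np.zeros(g.shape,np.uint8);x0,y0,x1,y1=w;M[y0:y1,x0:x1]=m[y0:y1,x0:x1];n,l,st,c=cv2.connectedComponentsWithStats(M)
    return [(int(st[i,4]),c[i].round(2)) for i in np.argsort(-st[1:,4])[:2]+1]
def rep(nm,d,b,zd,zb):
    print(nm,d,b)
    if d and b:
        h=atz("top",d[0][1],zd)[:2];v=atz("top",b[0][1],zb)[:2]-h;print(" handle",h,"sep",np.hypot(*v),"yaw",np.degrees(np.arctan2(v[1],v[0])))
w=(325,172,378,250);rep("B",big(g<75,w),big(g>121,w),.012,.014)
w=(222,178,290,255);rep("S",big(t[...,2]-t[...,0]>35,w),big(g>135,w),.014,.011)
go()
E
python3 look.py; python3 - <<'E'
from ov import *
t=np.load("tl.npy");cv2.imwrite("pics/l1.png",cv2.resize(np.clip(t[110:270,130:430]*1.4,0,255).astype(np.uint8),(800,427),interpolation=cv2.INTER_CUBIC))
E
```

```text
B [(723, array([342.34, 223.5 ])), (2, array([336.5, 172.5]))] [(142, array([373.07, 182.73])), (27, array([327.26, 241.19]))]
 handle [ 0.4776 -0.1894] sep 0.14858411946926073 yaw -36.0995387801517
S [(213, array([244.82, 231.57]))] [(427, array([249.92, 204.23]))]
 handle [0.448  0.0894] sep 0.0804107705798715 yaw -8.674930615914697
t 16.2 at [ 0.4736 -0.1393  0.2011] yaw 179.74 tilt [0.0001 0.0003] F [ 0.5696 -0.3673 -0.2612] open 0.0853
```

View pics/l1.png

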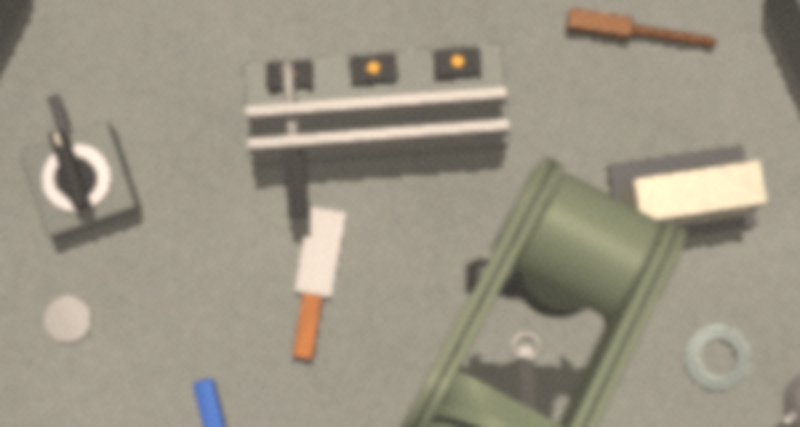

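```bash
python3 -c "
from go import *
go((.454,.0886,.1,172),(.454,.0886,.03,172))"
```

```text
t 16.2 at [ 0.4736 -0.1393  0.2011] yaw 179.74 tilt [0.0001 0.0003] F [ 0.5696 -0.3673 -0.2612] open 0.0853
(0.454, 0.0886, 0.1, 172) shift [0.138, 1.519, 0.675] calls 2 turn [0.0, 0.0, 0.129] rows>= 6
(0.454, 0.0886, 0.03, 172) shift [0.138, 1.519, 1.141] calls 2 turn [0.0, 0.0, 0.129] rows>= 6
```

Call:
play_rows([
  [[0.02, 0.3, 0], [0, 0, 0], -1],
  [[0.05, 0.6, 0], [0, 0, 0], -1],
  [[0.07, 0.76, 0], [0, 0, 0], -1],
])

```text
clock: 16.5
position: [0.4628, -0.0231, 0.201]
eef_rot: [[-1.0, 0.004, -0.001], [0.004, 1.0, 0.001], [0.001, 0.001, -1.0]]
ft_force: [0.4, -0.4, 0.3]
opening: 0.0853
gripper_force: 0.0
```

Call:
play_rows([
  [[0.03, 0.3, 0.1], [0, 0, 0.07], -1],
  [[0.05, 0.6, 0.3], [0, 0, 0.129], -1],
  [[0.068, 0.759, 0.6], [0, 0, 0.129], -1],
  [[0.068, 0.759, 0.9], [0, 0, 0.129], -1],
  [[0.068, 0.759, 0.98], [0, 0, 0.129], -1],
  [[0.068, 0.759, 0.98], [0, 0, 0.129], -1],
])

```text
clock: 17.1
position: [0.4518, 0.0879, 0.0523]
eef_rot: [[-0.99, 0.14, -0.006], [0.14, 0.99, -0.0], [0.006, -0.001, -1.0]]
ft_force: [1.1, 0.1, 0.3]
opening: 0.0852
gripper_force: 0.0
```

```bash
python3 -c "
from go import *
go((.454,.0886,.005,172))"
```

```text
t 17.1 at [0.4518 0.0879 0.0523] yaw 171.93 tilt [-0.0057 -0.0001] F [1.1041 0.0572 0.3192] open 0.0852
(0.454, 0.0886, 0.005, 172) shift [-0.015, 0.007, 0.315] calls 1 turn [-0.001, -0.005, -0.001] rows>= 1
```

Call:
play_rows([
  [[0, 0.004, 0.2], [0, 0, 0], -1],
  [[0, 0.004, 0.325], [0, 0, 0], -1],
  [[0, 0.004, 0.325], [0, 0, 0], -1],
  [[0, 0.004, 0.325], [0, 0, 0], 1],
  [[0, 0.004, 0.325], [0, 0, 0], 1],
  [[0, 0.004, 0.325], [0, 0, 0], 1],
  [[0, 0.004, 0.325], [0, 0, 0], 1],
  [[0, 0.004, 0.325], [0, 0, 0], 1],
  [[0, 0.004, 0.325], [0, 0, 0], 1],
  [[0, 0.004, 0.325], [0, 0, 0], 1],
])

```text
clock: 18.1
position: [0.4551, 0.0879, 0.0066]
eef_rot: [[-0.99, 0.142, 0.002], [0.142, 0.99, -0.0], [-0.002, 0.0, -1.0]]
ft_force: [-0.6, -0.7, 6.4]
opening: 0.0202
gripper_force: 70.6
```

Call:
play_rows([
  [[0, 0, -0.03], [0, 0, 0], 1],
  [[0.1, 0, -0.04], [0, 0, 0], 1],
  [[0.25, 0, -0.04], [0, 0, 0], 1],
  [[0.4, 0, -0.04], [0, 0, 0], 1],
  [[0.4, 0, -0.3], [0, 0, 0], 1],
  [[0.4, 0, -0.6], [0, 0, 0], 1],
  [[0.4, 0, -0.8], [0, 0, 0], 1],
  [[0.4, 0, -0.8], [0, 0, 0], 1],
])

```text
clock: 18.9
position: [0.3986, 0.0966, 0.1301]
eef_rot: [[-0.99, 0.142, 0.011], [0.142, 0.99, 0.0], [-0.011, 0.002, -1.0]]
ft_force: [1.1, -0.2, -2.1]
opening: 0.0202
gripper_force: 69.7
```

```bash
python3 -c "
from go import *
go()"
```

```text
t 18.9 at [0.3986 0.0966 0.1301] yaw 171.86 tilt [0.0109 0.0003] F [ 1.1148 -0.1943 -2.056 ] open 0.0202
```

```bash
python3 -c "
from go import *
go((.4254,-.3447,.13,190.25))"
```

```text
t 18.9 at [0.3986 0.0966 0.1301] yaw 171.86 tilt [0.0109 0.0003] F [ 1.1148 -0.1943 -2.056 ] open 0.0202
(0.4254, -0.3447, 0.13, 190.25) shift [-0.594, -2.887, 0.001] calls 3 turn [0.0, 0.01, -0.307] rows>= 9
```

Call:
play_rows([
  [[-0.06, -0.3, 0], [0, 0, 0], 1],
  [[-0.12, -0.6, 0], [0, 0, 0], 1],
  [[-0.18, -0.95, 0], [0, 0, 0], 1],
])

```text
clock: 19.2
position: [0.3999, -0.0456, 0.1242]
eef_rot: [[-0.99, 0.139, -0.002], [0.139, 0.99, 0.001], [0.002, 0.001, -1.0]]
ft_force: [1.8, 0.2, -2.6]
opening: 0.0203
gripper_force: 69.7
```

Call:
play_rows([
  [[-0.06, -0.3, 0], [0, 0, 0], 1],
  [[-0.12, -0.6, 0], [0, 0, 0], 1],
  [[-0.18, -0.95, 0], [0, 0, 0], 1],
])

```text
clock: 19.5
position: [0.4061, -0.1876, 0.1238]
eef_rot: [[-0.99, 0.142, -0.002], [0.142, 0.99, 0.002], [0.002, 0.002, -1.0]]
ft_force: [0.8, 0.7, -1.1]
opening: 0.0204
gripper_force: 69.7
```

Call:
play_rows([
  [[-0.06, -0.3, 0], [0, 0, -0.1], 1],
  [[-0.12, -0.6, 0], [0, 0, -0.2], 1],
  [[-0.2, -0.95, 0], [0, 0, -0.307], 1],
  [[-0.2, -0.95, 0], [0, 0, -0.307], 1],
  [[-0.2, -0.95, 0], [0, 0, -0.307], 1],
  [[-0.2, -0.95, 0], [0, 0, -0.307], 1],
])

```text
clock: 20.1
position: [0.4159, -0.3303, 0.1237]
eef_rot: [[-0.984, -0.178, -0.003], [-0.178, 0.984, 0.003], [0.002, 0.004, -1.0]]
ft_force: [0.0, 0.5, -2.2]
opening: 0.0203
gripper_force: 69.8
```

```bash
python3 -c "
from go import *
go((.4254,-.3447,.0606,190.25))"
```

```text
t 20.1 at [ 0.4159 -0.3303  0.1237] yaw -169.76 tilt [-0.0026  0.0034] F [ 0.0329  0.5249 -2.1546] open 0.0203
(0.4254, -0.3447, 0.0606, 190.25) shift [-0.046, -0.108, 0.42] calls 1 turn [0.004, -0.002, -0.0] rows>= 2
```

Call:
play_rows([
  [[-0.02, -0.108, 0.1], [0, 0, 0], 1],
  [[-0.04, -0.108, 0.3], [0, 0, 0], 1],
  [[-0.046, -0.108, 0.42], [0, 0, 0], 1],
  [[-0.046, -0.108, 0.42], [0, 0, 0], 1],
  [[-0.046, -0.108, 0.42], [0, 0, 0], 1],
  [[-0.046, -0.108, 0.42], [0, 0, 0], 1],
])

```text
clock: 20.7
position: [0.4275, -0.3468, 0.0637]
eef_rot: [[-0.984, -0.179, 0.001], [-0.179, 0.984, -0.002], [-0.001, -0.002, -1.0]]
ft_force: [0.7, -0.4, -1.0]
opening: 0.0199
gripper_force: 69.8
```

```bash
python3 - <<'E'
from go import *
from ov import *
f=lambda n:np.mean([snapshot(n).astype(float) for _ in range(4)],0)
t=f("top");s=f("scene");np.save("tl.npy",t);np.save("sl.npy",s)
st=arm.get_state();p=st["position"];R=st["eef_rot"];go((.4254,-.3447,.0606,190.25))
yaw=np.arctan2(-R[1,0],-R[0,0]);P=(p[0],p[1],yaw);z=p[2]+.0044
q=[(box(P,.029,.122,-.02,.02,z-.002,z+.002),(0,255,0)),(box(P,-.041,.029,-.011,.011,z-.011,z+.011),(0,0,255))]
e=(.5681,-.3189,np.radians(10.25))
b=[(box(e,0,.044,-.065,.065,.0,.095),(255,0,255)),(box(e,0,.044,-.023,.023,.0605,.0695),(0,255,255))]
a=draw(t,"top",(340,150,440,250),4,q+b);c=draw(s,"scene",(130,150,230,250),4,q+b)
cv2.imwrite("pics/in2.png",np.hstack([a,c]))
E
```

```text
t 21.1 at [ 0.4267 -0.3471  0.0628] yaw -169.75 tilt [ 0.0004 -0.0005] F [-0.1915  0.1826 -1.5556] open 0.0202
(0.4254, -0.3447, 0.0606, 190.25) shift [0.006, 0.017, 0.014] calls 1 turn [-0.0, 0.0, 0.0] rows>= 1
```

View pics/in2.png

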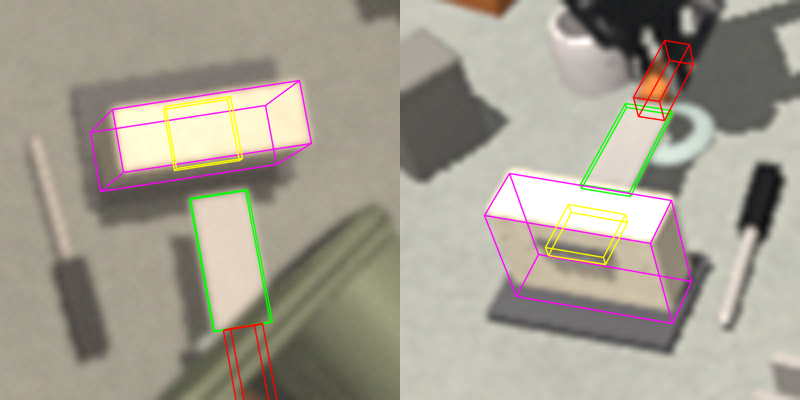

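Call:
play_rows([
  [[0, 0.017, 0.014], [0, 0, 0], 1],
  [[-0.06, 0.017, 0.014], [0, 0, 0], 1],
  [[-0.12, 0.017, 0.014], [0, 0, 0], 1],
  [[-0.18, 0.017, 0.014], [0, 0, 0], 1],
  [[-0.24, 0.017, 0.014], [0, 0, 0], 1],
  [[-0.3, 0.017, 0.014], [0, 0, 0], 1],
  [[-0.3, 0.017, 0.014], [0, 0, 0], 1],
])

```text
clock: 21.8
position: [0.4721, -0.3362, 0.0605]
eef_rot: [[-0.984, -0.18, 0.001], [-0.18, 0.984, -0.001], [-0.001, -0.001, -1.0]]
ft_force: [0.6, 0.6, -1.6]
opening: 0.0202
gripper_force: 69.8
```

```bash
python3 -c "
from go import *
u=np.array([.984,.178]);e=np.array([.5681,-.3189])
go((*(e-u*.04),.0606,190.25),(*(e-u*.029),.0606,190.25))"
```

```text
t 21.8 at [ 0.4721 -0.3362  0.0605] yaw -169.66 tilt [ 0.001  -0.0006] F [ 0.5515  0.6308 -1.5667] open 0.0202
(np.float64(0.5287400000000001), np.float64(-0.32602000000000003), 0.0606, 190.25) shift [-0.384, -0.001, -0.001] calls 1 turn [-0.001, 0.001, 0.002] rows>= 2
(np.float64(0.539564), np.float64(-0.324062), 0.0606, 190.25) shift [-0.457, -0.001, -0.0] calls 1 turn [-0.001, 0.001, 0.002] rows>= 2
```

Call:
play_rows([
  [[-0.07, 0, 0], [0, 0, 0], 1],
  [[-0.14, 0, 0], [0, 0, 0], 1],
  [[-0.21, 0, 0], [0, 0, 0], 1],
  [[-0.28, 0, 0], [0, 0, 0], 1],
  [[-0.34, 0, 0], [0, 0, 0], 1],
  [[-0.4, 0, 0], [0, 0, 0], 1],
  [[-0.43, 0, 0], [0, 0, 0], 1],
  [[-0.43, 0, 0], [0, 0, 0], 1],
])

```text
clock: 22.6
position: [0.5348, -0.3247, 0.0603]
eef_rot: [[-0.984, -0.179, 0.001], [-0.179, 0.984, -0.0], [-0.001, -0.0, -1.0]]
ft_force: [-0.0, 0.6, -2.1]
opening: 0.0202
gripper_force: 69.7
```

Call:
play_rows([
  [[-0.02, 0, 0], [0, 0, 0], 1],
  [[-0.04, 0, 0], [0, 0, 0], 1],
  [[-0.06, 0, 0], [0, 0, 0], 1],
  [[-0.07, 0, 0], [0, 0, 0], 1],
  [[-0.07, 0, 0], [0, 0, 0], 1],
])

```text
clock: 23.1
position: [0.5405, -0.3236, 0.0602]
eef_rot: [[-0.984, -0.178, -0.008], [-0.178, 0.984, 0.0], [0.008, 0.002, -1.0]]
ft_force: [-10.8, -1.1, 4.6]
opening: 0.0208
gripper_force: 70.5
```

Call:
play_rows([
  [[0, 0, 0], [0, 0, 0], -1],
  [[0, 0, 0], [0, 0, 0], -1],
  [[0, 0, 0], [0, 0, 0], -1],
  [[0, 0, 0], [0, 0, 0], -1],
  [[0, 0, 0], [0, 0, 0], -1],
  [[0, 0, -0.3], [0, 0, 0], -1],
  [[0, 0, -0.6], [0, 0, 0], -1],
  [[0, 0, -0.95], [0, 0, 0], -1],
  [[0.3, 0, -0.95], [0, 0, 0], -1],
  [[0.6, 0, -0.95], [0, 0, 0], -1],
])

```text
clock: 24.1
position: [0.4572, -0.3404, 0.2065]
eef_rot: [[-0.984, -0.181, 0.005], [-0.181, 0.983, -0.006], [-0.004, -0.007, -1.0]]
ft_force: [-0.8, -1.5, -0.2]
opening: 0.0854
gripper_force: 0.0
```

Call:
play_rows([
  [[0.0, 0.3, 0], [0, 0, 0], -1],
  [[0.0, 0.6, 0], [0, 0, 0], -1],
  [[0.0, 0.95, 0], [0, 0, 0], -1],
])

```text
clock: 24.4
position: [0.4302, -0.2008, 0.203]
eef_rot: [[-0.985, -0.175, 0.001], [-0.175, 0.985, -0.0], [-0.001, -0.001, -1.0]]
ft_force: [0.3, 1.0, 0.4]
opening: 0.0854
gripper_force: 0.0
```

Call:
play_rows([
  [[0.0, 0.3, 0], [0, 0, 0], -1],
  [[0.0, 0.6, 0], [0, 0, 0], -1],
  [[0.0, 0.95, 0], [0, 0, 0], -1],
  [[0.0, 0.95, 0], [0, 0, 0], -1],
])

```text
clock: 24.8
position: [0.4037, -0.0563, 0.2025]
eef_rot: [[-0.983, -0.184, -0.001], [-0.184, 0.983, 0.002], [0.0, 0.002, -1.0]]
ft_force: [-0.2, -0.7, -0.6]
opening: 0.0854
gripper_force: 0.0
```

```bash
python3 look.py; python3 - <<'E'
from ov import *
t=np.load("tl.npy");s=np.load("sl.npy")
e=(.5681,-.3189,np.radians(10.25));k=(.6291,.1057,np.radians(5.6))
q=[(box(e,-.07,0,-.011,.011,.054,.076),(0,0,255)),(box(k,-.07,0,-.011,.011,.054,.076),(0,0,255)),
 (box((.4695,-.2391,np.radians(14.9)),-.035,.035,-.011,.011,0,.022),(0,255,255)),(box((.4695,-.2391,np.radians(14.9)),.035,.13,-.006,.006,.005,.017),(0,255,0))]
cv2.imwrite("pics/l2.png",np.vstack([draw(t,"top",(225,130,425,245),4,q)[:, :800],cv2.resize(np.clip(s[150:290,145:345]*1.2,0,255).astype(np.uint8),None,fx=1,fy=1) if 0 else draw(s,"scene",(140,180,340,215),4,q)]))
E
```

```text
B [(203, array([359.56, 226.59])), (163, array([369.29, 198.6 ]))] [(153, array([372.92, 183.54])), (56, array([352.43, 198.23]))]
 handle [ 0.4698 -0.2388] sep 0.1310070791320341 yaw -16.733741100638603
S [] []
t 25.2 at [ 0.4057 -0.0622  0.2028] yaw -169.86 tilt [-0.0001 -0.0001] F [-0.1487 -0.9533 -0.1674] open 0.0852
```

View pics/l2.png

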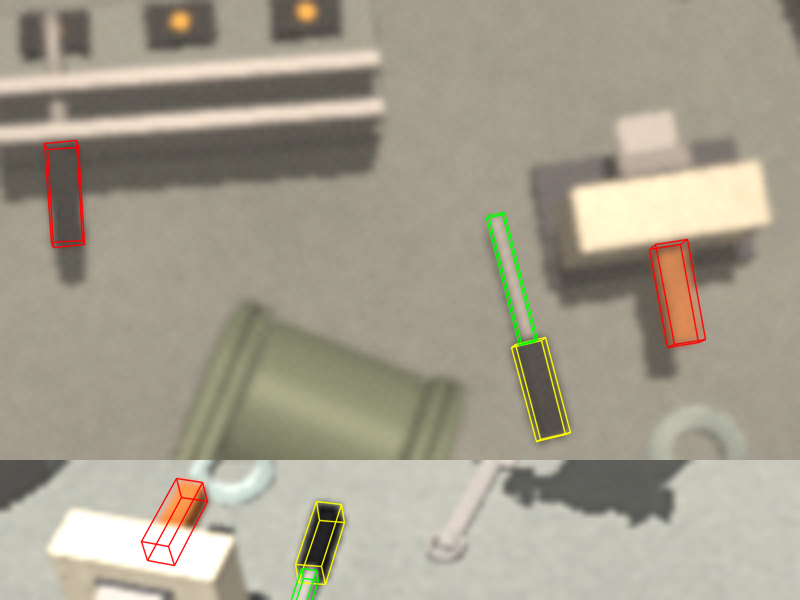

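```bash
python3 -c "
from go import *
go((.474,-.238,.2,194.9),(.474,-.238,.03,194.9))"
```

```text
t 25.2 at [ 0.4057 -0.0622  0.2028] yaw -169.86 tilt [-0.0001 -0.0001] F [-0.1487 -0.9533 -0.1674] open 0.0852
(0.474, -0.238, 0.2, 194.9) shift [-0.242, -1.234, 0.019] calls 2 turn [-0.0, -0.0, -0.079] rows>= 4
(0.474, -0.238, 0.03, 194.9) shift [-0.242, -1.233, 1.152] calls 2 turn [-0.0, -0.0, -0.079] rows>= 6
```

Call:
play_rows([
  [[-0.06, -0.3, 0], [0, 0, 0], -1],
  [[-0.12, -0.6, 0.1], [0, 0, 0], -1],
  [[-0.15, -0.7, 0.3], [0, 0, 0], -1],
])

```text
clock: 25.5
position: [0.4501, -0.1664, 0.1603]
eef_rot: [[-0.985, -0.174, 0.008], [-0.174, 0.985, -0.006], [-0.007, -0.007, -1.0]]
ft_force: [1.1, 0.4, 0.4]
opening: 0.0856
gripper_force: 0.0
```

Call:
play_rows([
  [[-0.05, -0.3, 0.1], [0, 0, -0.04], -1],
  [[-0.092, -0.533, 0.3], [0, 0, -0.079], -1],
  [[-0.092, -0.533, 0.6], [0, 0, -0.079], -1],
  [[-0.092, -0.533, 0.82], [0, 0, -0.079], -1],
  [[-0.092, -0.533, 0.82], [0, 0, -0.079], -1],
  [[-0.092, -0.533, 0.82], [0, 0, -0.079], -1],
  [[-0.092, -0.533, 0.82], [0, 0, -0.079], -1],
])

```text
clock: 26.2
position: [0.4757, -0.238, 0.037]
eef_rot: [[-0.966, -0.259, 0.004], [-0.259, 0.966, -0.003], [-0.003, -0.003, -1.0]]
ft_force: [0.5, -0.3, 0.1]
opening: 0.0853
gripper_force: 0.0
```

```bash
python3 -c "
from go import *
go((.474,-.238,.005,194.9))"
```

```text
t 26.2 at [ 0.4757 -0.238   0.037 ] yaw -165.02 tilt [ 0.0035 -0.0025] F [ 0.4705 -0.2999  0.139 ] open 0.0853
(0.474, -0.238, 0.005, 194.9) shift [0.012, 0.004, 0.213] calls 1 turn [-0.003, 0.003, 0.001] rows>= 1
```

Call:
play_rows([
  [[0.005, 0, 0.12], [0, 0, 0], -1],
  [[0.005, 0, 0.21], [0, 0, 0], -1],
  [[0.005, 0, 0.21], [0, 0, 0], -1],
  [[0.005, 0, 0.21], [0, 0, 0], 1],
  [[0.005, 0, 0.21], [0, 0, 0], 1],
  [[0.005, 0, 0.21], [0, 0, 0], 1],
  [[0.005, 0, 0.21], [0, 0, 0], 1],
  [[0.005, 0, 0.21], [0, 0, 0], 1],
  [[0.005, 0, 0.21], [0, 0, 0], 1],
  [[0.005, 0, 0.21], [0, 0, 0], 1],
])

```text
clock: 27.2
position: [0.4741, -0.2373, 0.0041]
eef_rot: [[-0.966, -0.259, 0.001], [-0.259, 0.966, -0.001], [-0.001, -0.001, -1.0]]
ft_force: [0.0, -0.1, 4.9]
opening: 0.0209
gripper_force: 71.1
```

Call:
play_rows([
  [[0, 0, -0.2], [0, 0, 0], 1],
  [[0.1, 0, -0.5], [0, 0, 0], 1],
  [[0.2, 0, -0.7], [0, 0, 0], 1],
  [[0.2, 0, -0.7], [0, 0, 0], 1],
  [[0.2, 0, -0.7], [0, 0, 0], 1],
])

```text
clock: 27.7
position: [0.4441, -0.2444, 0.1081]
eef_rot: [[-0.966, -0.258, 0.0], [-0.258, 0.966, 0.0], [-0.0, 0.0, -1.0]]
ft_force: [-0.5, 0.1, -2.4]
opening: 0.0205
gripper_force: 70.3
```

```bash
python3 -c "
from go import *
u=np.array([.9952,.0976]);e=np.array([.6469,-.0735])
go((*(e-u*.146),.0585,185.6))"
```

```text
t 27.7 at [ 0.4441 -0.2444  0.1081] yaw -165.03 tilt [0.0002 0.0001] F [-0.5437  0.0646 -2.4427] open 0.0205
(np.float64(0.5016008000000001), np.float64(-0.0877496), 0.0585, 185.6) shift [-0.64, 0.91, 0.331] calls 1 turn [0.0, 0.0, 0.156] rows>= 4
```

Call:
play_rows([
  [[-0.1, 0.3, 0], [0, 0, 0.05], 1],
  [[-0.3, 0.6, 0], [0, 0, 0.1], 1],
  [[-0.5, 0.91, 0], [0, 0, 0.156], 1],
  [[-0.6, 0.91, 0.2], [0, 0, 0.156], 1],
  [[-0.64, 0.91, 0.32], [0, 0, 0.156], 1],
  [[-0.64, 0.91, 0.32], [0, 0, 0.156], 1],
  [[-0.64, 0.91, 0.32], [0, 0, 0.156], 1],
  [[-0.64, 0.91, 0.32], [0, 0, 0.156], 1],
])

```text
clock: 28.5
position: [0.5016, -0.0882, 0.0602]
eef_rot: [[-0.995, -0.098, -0.0], [-0.098, 0.995, 0.0], [0.0, 0.0, -1.0]]
ft_force: [0.0, 0.4, -2.0]
opening: 0.0205
gripper_force: 70.2
```

```bash
python3 -c "
from go import *
u=np.array([.9952,.0976]);e=np.array([.6469,-.0735])
go((*(e-u*.146),.0581,185.6))"
```

```text
t 28.5 at [ 0.5016 -0.0882  0.0602] yaw -174.39 tilt [-0.0004  0.0001] F [ 0.0044  0.3716 -2.0099] open 0.0205
(np.float64(0.5016008000000001), np.float64(-0.0877496), 0.0581, 185.6) shift [-0.001, 0.003, 0.014] calls 1 turn [0.0, -0.0, 0.0] rows>= 1
```

Call:
play_rows([
  [[0, 0.003, 0.014], [0, 0, 0], 1],
  [[-0.07, 0.003, 0.014], [0, 0, 0], 1],
  [[-0.13, 0.003, 0.014], [0, 0, 0], 1],
  [[-0.17, 0.003, 0.014], [0, 0, 0], 1],
  [[-0.21, 0.003, 0.014], [0, 0, 0], 1],
  [[-0.25, 0.003, 0.014], [0, 0, 0], 1],
  [[-0.25, 0.003, 0.014], [0, 0, 0], 1],
])

```text
clock: 29.2
position: [0.5401, -0.0837, 0.0583]
eef_rot: [[-0.995, -0.099, 0.001], [-0.099, 0.995, -0.0], [-0.001, -0.0, -1.0]]
ft_force: [-0.3, -0.4, -1.1]
opening: 0.0204
gripper_force: 70.3
```

Call:
play_rows([
  [[-0.08, 0, 0], [0, 0, 0], 1],
  [[-0.16, 0, 0], [0, 0, 0], 1],
  [[-0.24, 0, 0], [0, 0, 0], 1],
  [[-0.32, 0, 0], [0, 0, 0], 1],
  [[-0.4, 0, 0], [0, 0, 0], 1],
  [[-0.44, 0, 0], [0, 0, 0], 1],
  [[-0.44, 0, 0], [0, 0, 0], 1],
])

```text
clock: 29.9
position: [0.606, -0.0772, 0.0582]
eef_rot: [[-0.995, -0.099, 0.001], [-0.099, 0.995, -0.0], [-0.001, -0.0, -1.0]]
ft_force: [-0.6, -0.0, -1.9]
opening: 0.0202
gripper_force: 70.3
```

Call:
play_rows([
  [[-0.03, 0, 0], [0, 0, 0], 1],
  [[-0.05, 0, 0], [0, 0, 0], 1],
  [[-0.07, 0, 0], [0, 0, 0], 1],
  [[-0.08, 0, 0], [0, 0, 0], 1],
  [[-0.08, 0, 0], [0, 0, 0], 1],
])

```text
clock: 30.4
position: [0.6146, -0.0762, 0.0579]
eef_rot: [[-0.995, -0.098, -0.005], [-0.098, 0.995, -0.0], [0.005, 0.0, -1.0]]
ft_force: [-5.8, -0.7, 1.9]
opening: 0.0204
gripper_force: 70.8
```

Contact at the plate, so the pin is home. I'll release it, back off and verify everything.

Call:
play_rows([
  [[0, 0, 0], [0, 0, 0], -1],
  [[0, 0, 0], [0, 0, 0], -1],
  [[0, 0, 0], [0, 0, 0], -1],
  [[0, 0, 0], [0, 0, 0], -1],
  [[0, 0, 0], [0, 0, 0], -1],
  [[0, 0, -0.3], [0, 0, 0], -1],
  [[0, 0, -0.6], [0, 0, 0], -1],
  [[0, 0, -0.95], [0, 0, 0], -1],
  [[0.5, 0, -0.95], [0, 0, 0], -1],
  [[0.95, 0, -0.95], [0, 0, 0], -1],
])

```text
clock: 31.4
position: [0.519, -0.0867, 0.2038]
eef_rot: [[-0.995, -0.099, 0.007], [-0.099, 0.995, -0.003], [-0.007, -0.003, -1.0]]
ft_force: [-0.9, -0.7, 0.3]
opening: 0.0853
gripper_force: 0.0
```

Call:
play_rows([
  [[0.1, 0.3, 0], [0, 0, 0], -1],
  [[0.2, 0.6, 0], [0, 0, 0], -1],
  [[0.3, 0.9, 0], [0, 0, 0], -1],
  [[0.3, 0.9, 0], [0, 0, 0], -1],
])

```text
clock: 31.8
position: [0.4563, 0.0482, 0.2001]
eef_rot: [[-0.995, -0.104, -0.002], [-0.104, 0.995, 0.002], [0.001, 0.002, -1.0]]
ft_force: [0.2, -0.1, -0.4]
opening: 0.0851
gripper_force: 0.0
```

```bash
python3 - <<'E'
from go import *
from ov import *
f=lambda n:np.mean([snapshot(n).astype(float) for _ in range(4)],0)
t=f("top");s=f("scene")
e=(.5681,-.3189,np.radians(10.25));k=(.6291,.1057,np.radians(5.6));k0=(.6469,-.0735,np.radians(5.6))
q=[(box(w,-.07,0,-.011,.011,.054,.076),(0,0,255)) for w in(e,k,k0)]
q+=[(box((.595,.336,np.radians(23)),-.038,.046,-.008,.008,.055,.085),(0,0,255))]
cv2.imwrite("pics/l3.png",np.vstack([draw(t,"top",(135,110,425,215),2.75,q),draw(s,"scene",(140,190,430,295),2.75,q)]))
go((.595,.336,.2,203))
E
```

```text
t 32.2 at [0.4597 0.0431 0.2003] yaw -174.46 tilt [-0.     -0.0001] F [-0.9464 -0.1582 -0.6157] open 0.0856
(0.595, 0.336, 0.2, 203) shift [-1.086, 1.857, 0.001] calls 2 turn [-0.0, -0.0, -0.291] rows>= 7
```

View pics/l3.png

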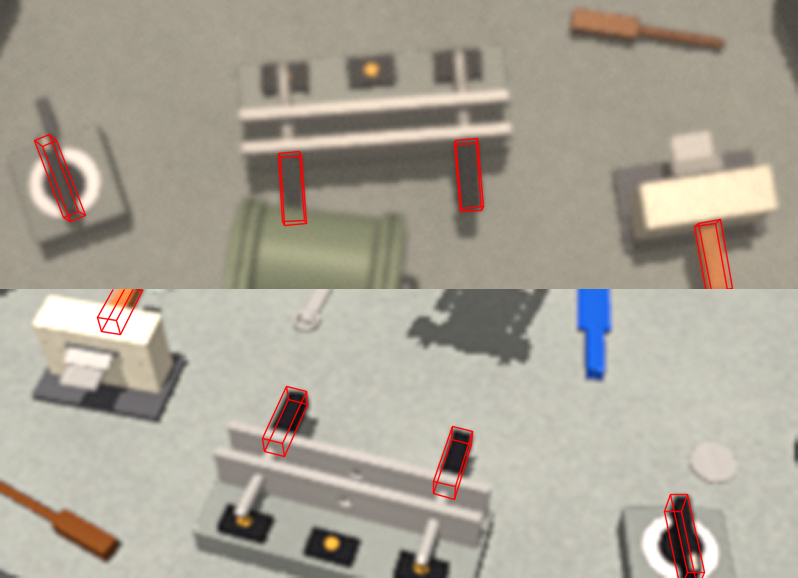

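Both pins and the scraper are home, and only two pins exist. Now I'll turn the isolator back on.

Call:
play_rows([
  [[-0.18, 0.3, 0], [0, 0, 0], -1],
  [[-0.36, 0.6, 0], [0, 0, 0], -1],
  [[-0.54, 0.93, 0], [0, 0, 0], -1],
])

```text
clock: 32.5
position: [0.5231, 0.1807, 0.2003]
eef_rot: [[-0.995, -0.095, 0.001], [-0.095, 0.995, -0.0], [-0.001, -0.0, -1.0]]
ft_force: [0.2, -0.3, 0.2]
opening: 0.0854
gripper_force: 0.0
```

Call:
play_rows([
  [[-0.18, 0.3, 0], [0, 0, -0.1], -1],
  [[-0.36, 0.6, 0], [0, 0, -0.2], -1],
  [[-0.54, 0.92, 0.1], [0, 0, -0.291], -1],
  [[-0.54, 0.92, 0.4], [0, 0, -0.291], -1],
  [[-0.54, 0.92, 0.6], [0, 0, -0.291], -1],
  [[-0.54, 0.92, 0.6], [0, 0, -0.291], -1],
  [[-0.54, 0.92, 0.6], [0, 0, -0.291], -1],
])

```text
clock: 33.2
position: [0.5887, 0.3249, 0.1096]
eef_rot: [[-0.92, -0.391, -0.002], [-0.391, 0.92, -0.001], [0.002, -0.0, -1.0]]
ft_force: [-0.2, -0.3, 0.8]
opening: 0.0852
gripper_force: 0.0
```

```bash
python3 -c "
from go import *
go((.595,.336,.069,203.3))"
```

```text
t 33.2 at [0.5887 0.3249 0.1096] yaw -156.96 tilt [-0.0017 -0.0008] F [-0.2212 -0.3219  0.7896] open 0.0852
(0.595, 0.336, 0.069, 203.3) shift [-0.068, 0.052, 0.27] calls 1 turn [-0.0, -0.002, -0.004] rows>= 1
```

Call:
play_rows([
  [[-0.068, 0.052, 0.05], [0, 0, 0], -1],
  [[-0.068, 0.052, 0.27], [0, 0, 0], -1],
  [[-0.068, 0.052, 0.27], [0, 0, 0], -1],
  [[-0.068, 0.052, 0.27], [0, 0, 0], 1],
  [[-0.068, 0.052, 0.27], [0, 0, 0], 1],
  [[-0.068, 0.052, 0.27], [0, 0, 0], 1],
  [[-0.068, 0.052, 0.27], [0, 0, 0], 1],
  [[-0.068, 0.052, 0.27], [0, 0, 0], 1],
  [[-0.068, 0.052, 0.27], [0, 0, 0], 1],
], newtons=35)

```text
clock: 34.1
position: [0.5958, 0.3365, 0.0711]
eef_rot: [[-0.92, -0.391, 0.002], [-0.391, 0.92, -0.0], [-0.002, -0.001, -1.0]]
ft_force: [-0.9, -2.4, 4.9]
opening: 0.0152
gripper_force: 34.8
```

Call:
play_rows([
  [[0, 0, 0], [0, 0, 0.14], 1],
  [[0, 0, 0], [0, 0, 0.28], 1],
  [[0, 0, 0], [0, 0, 0.42], 1],
  [[0, 0, 0], [0, 0, 0.56], 1],
  [[0, 0, 0], [0, 0, 0.7], 1],
  [[0, 0, 0], [0, 0, 0.7], 1],
])

```text
clock: 34.7
position: [0.596, 0.3358, 0.0711]
eef_rot: [[-0.945, 0.326, 0.002], [0.326, 0.945, -0.002], [-0.002, -0.001, -1.0]]
ft_force: [-0.2, -4.1, 4.9]
opening: 0.0147
gripper_force: 34.7
```

Call:
play_rows([
  [[0, 0, 0], [0, 0, 0.14], 1],
  [[0, 0, 0], [0, 0, 0.28], 1],
  [[0, 0, 0], [0, 0, 0.42], 1],
  [[0, 0, 0], [0, 0, 0.56], 1],
  [[0, 0, 0], [0, 0, 0.66], 1],
  [[0, 0, 0], [0, 0, 0.7], 1],
  [[0, 0, 0], [0, 0, 0.7], 1],
])

```text
clock: 35.4
position: [0.5954, 0.3354, 0.0711]
eef_rot: [[-0.488, 0.873, 0.001], [0.873, 0.488, -0.003], [-0.003, -0.001, -1.0]]
ft_force: [-0.5, -5.7, 6.5]
opening: 0.0148
gripper_force: 36.2
```

Call:
play_rows([
  [[0, 0, 0], [0, 0, 0], -1],
  [[0, 0, 0], [0, 0, 0], -1],
  [[0, 0, 0], [0, 0, 0], -1],
  [[0, 0, 0], [0, 0, 0], -1],
  [[0, 0, 0], [0, 0, 0], -1],
  [[0, 0, -0.3], [0, 0, 0], -1],
  [[0, 0, -0.6], [0, 0, 0], -1],
  [[0, 0, -0.95], [0, 0, 0], -1],
])

```text
clock: 36.2
position: [0.5939, 0.3366, 0.2097]
eef_rot: [[-0.486, 0.874, -0.003], [0.874, 0.486, -0.001], [0.001, -0.003, -1.0]]
ft_force: [-0.3, 0.2, 0.0]
opening: 0.0851
gripper_force: 0.0
```

Call:
play_rows([
  [[0.2, -0.3, 0], [0, 0, 0], -1],
  [[0.4, -0.6, 0], [0, 0, 0], -1],
  [[0.4, -0.9, 0], [0, 0, 0], -1],
  [[0.4, -0.9, 0], [0, 0, 0], -1],
])

```text
clock: 36.6
position: [0.4386, 0.3208, 0.2059]
eef_rot: [[-0.489, 0.872, -0.011], [0.872, 0.489, -0.005], [0.001, -0.013, -1.0]]
ft_force: [0.2, 0.2, -0.5]
opening: 0.0854
gripper_force: 0.0
```

```bash
python3 - <<'E'
from go import *
from ov import *
f=lambda n:np.mean([snapshot(n).astype(float) for _ in range(4)],0)
t=f("top");s=f("scene")
e=(.5681,-.3189,np.radians(10.25));k=(.6291,.1057,np.radians(5.6));k0=(.6469,-.0735,np.radians(5.6))
q=[(box(w,-.07,0,-.011,.011,.054,.076),(0,0,255)) for w in(e,k,k0)]
q+=[(box((.595,.336,np.radians(-59)),-.038,.046,-.008,.008,.055,.085),(0,0,255))]
cv2.imwrite("pics/l4.png",np.vstack([draw(t,"top",(135,110,425,215),2.75,q),draw(s,"scene",(140,190,430,295),2.75,q)]))
go()
E
```

```text
t 37.0 at [0.4494 0.3241 0.2103] yaw 119.06 tilt [0.0013 0.0007] F [-0.053   0.0467  0.3748] open 0.0855
```

View pics/l4.png

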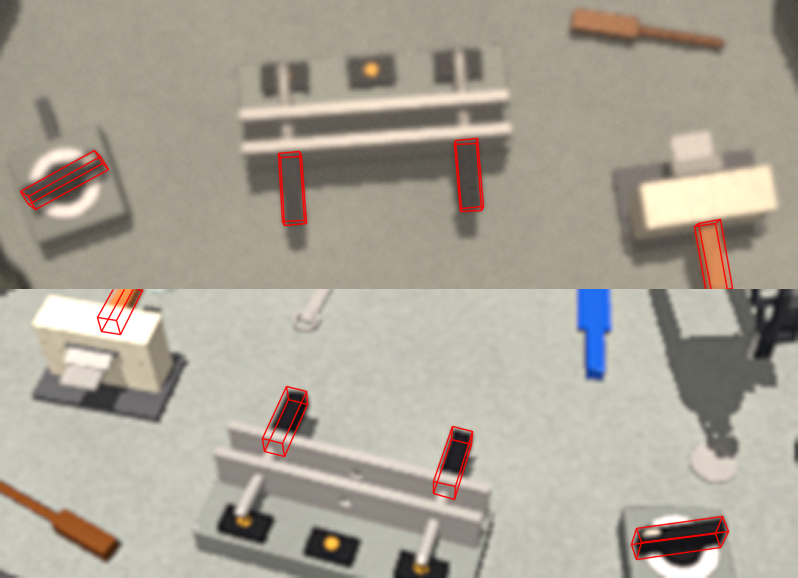

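The bar is back at its original "on" angle, and both pins and the scraper are home. Handing in.

```bash
python3 -c "
from rig import arm
print(arm.hand_in())"
```

```text
the job is handed in; nothing more can be done
None
```

I handed the job in at 37 s: isolator turned off, both pins on the shelf pushed home in the left and right eyes, scraper home in its slot, isolator back on; my last pictures confirm this, but the hand-in returned no verdict.

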